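Fetch the camshaft from behind the can and the tin

ROBOT

A 6-joint arm with a two-finger parallel gripper is mounted at the origin on the work surface. World frame = base frame: x ahead of the robot, y to its left, z up, the work surface at z = 0. Lengths are in mm, angles in rad, forces in N, time in s.
With the tool pointing down it reaches from about 400 to 825 mm from the base axis. Payload 7 kg.
Tool frame: the origin (TCP) lies at the very end of the fingers, on their centre line; the grasp point (between the pads) lies 19 mm behind it; z points along the fingers, y is the direction in which the jaws open and shut (so a half turn about z gives the same grasp; the last joint's range is limited). The gripper opens to 88 mm and grips with 3 to 60 N. Pads are 19 mm wide; open, the fingers measure 130 mm over their backs; the gripper's body (78 mm by 193 mm) begins 47 mm behind the grasp point.
Start: joints at [1.539, 0.359, 0.012, 0, -1.224, -0.288], TCP at [212.213, 640.75, 226.561] pointing down, gripper open.
Joint ranges: [-3.07, 3.07], [-1.43, 2.12], [-1.02, 1.25], [-3.03, 1.67], [-3.05, -0], [-3.03, 3.03]. Speed limits (rad/s): [2.39, 2.39, 3.01, 3.14, 3.14, 3.14].

INTERFACE

Orientations are given as a unit quaternion [x, y, z, w].
In Python, from plant import bot gives the robot as it stands. Calls block until the motion is done:
- bot.move_ptp(position, orientation): joint-space move of the TCP to a pose.
- bot.line_to(position, velocity=150, ori=None): straight line of the TCP; ori=None keeps the orientation; velocity is the mean speed in mm/s.
- bot.move_joints(angles): joint-space move.
- bot.move_gripper(opening, force=None): finger opening in mm; force is the grip in N (None keeps the last); returns when the fingers have stopped.
- bot.pause(seconds).
- bot.solve_ik(position, orientation): joint angles nearest the present ones, or None.
- bot.read_state(): the state.
- bot.camera(name): name is "scene" or "top" or "wrist"; returns the picture (420x560x3 uint8, red, green, blue); there is no depth.
- bot.get_calibration(name): a dict with "fx", "fy", "cx", "cy" (pixels), "view" (4x4, takes a point from world to camera coordinates); the wrist camera has in their place "T_tool_cam" (4x4, takes a point from camera to tool coordinates, whose origin is the TCP and whose axes are the flange's). Camera axes: x right, y up, looking along -z (the intrinsics and any distortion apply to the point x, -y, -z); pixel columns grow to the right and rows downward; lengths in mm; the calibration is good to about 2 mm. A picture is of the moment at which its call begins: read the wrist's pose just before it. get_calibration takes no time and is no camera call.
A pose or a line that the arm cannot do raises bot.Unreachable and nothing moves.
- bot.close_job(): hands the job in, once; it reports no verdict.
The state is a dict: "t": time; "joint_pos": joint angles; "qvel": joint speeds; "tau": joint torques, N m; "tcp_pos": TCP position; "eef_rot": TCP orientation; "contact_force": force on the tool from outside, world axes, zero at the start; "moment": the same for the moment, N m; "width": finger opening in mm.
Only numpy, scipy, OpenCV 4.12 (cv2) and the standard library are available. Lean on these libraries where they do the work, as an engineer would, in place of code of your own. Each camera call takes 0.05 s, during which the arm holds its last target.

TASK

The camshaft is needed on the inspection stand, but the spray can and the oil tin stand in front of it. First set both of them upright on the large rubber mat, then lay the camshaft in the two V notches of the inspection stand (either way round), and only then put the can and the tin back upright, centred on their own cork pads: the can on the round one, the tin on the rectangular one with its long side along the pad's. Never tip the can or the tin over.

Things in the scene. Friction and masses are not known exactly. Their poses are not given: they have to be found in the camera images.
- can_mid (a point): Plain aluminium spray can with a grey band and black cap, standing upright: cylinder 52 mm in diameter up to 128 mm, then a narrower cap to 150 mm total height. The point is on its axis, half-way up (75 mm above its foot); z is up along the can. About 0.22 kg.
- tin_mid (a point): Rectangular steel oil tin standing upright: body 60 mm (its x) by 44 mm (its y) by 125 mm tall, with a black screw cap (22 mm wide, 15 mm high) on top, off-centre towards +x. The point is the centre of the body, 62.5 mm above its foot; z is up. About 0.30 kg.
- cam_mid (a point): Steel camshaft lying level, 164 mm long, axis along its y; the point is on the axis at mid length. Bare 20 mm round shaft within 22 mm of the point (grip here, across the shaft); four lobes 22 to 42 mm away, reaching 15.5 mm from the axis; bare 20 mm journals from 42 to 76 mm; a toothed disc 41 mm across at the +y end. It may turn about its axis: only its y direction matters. About 0.38 kg.
- cradle_seat (a point): Low wooden cradle fixed to the bench, where the camshaft lies at the start: two V notches, 8 mm thick, 60 mm either side of this point along y. The point is on the resting camshaft's axis, 38 mm above the bench; base plate 8 mm thick. Can and tin stand close on its -x side (under 10 mm from the camshaft), in the way of a gripper over the shaft.
- stand_seat (a point): Inspection stand fixed to the bench: dark cast base 12 mm thick, two steel V notches, 8 mm thick, 60 mm either side of this point along y, and a dial gauge on a post 95 mm from it at the -y end (110 mm tall). The point is where cam_mid belongs: on the axis of a 20 mm shaft resting in the notches, half-way between them, 55 mm above the bench. The shaft lies along y, either way round.
- mat: Large black rubber mat fixed on the bench, the side area: 130 mm (x) by 210 mm (y), 3 mm thick. Origin at the centre of its underside.
- place_can: Round cork pad fixed on the bench under the can at the start, the can's own place: 66 mm in diameter, 3 mm thick. Origin at the centre of its underside.
- place_tin: Rectangular cork pad fixed on the bench under the tin at the start, the tin's own place: 70 mm (x) by 58 mm (y), 3 mm thick; the tin's long side (its x) goes along the pad's x. Origin at the centre of its underside. The centres of the two pads are 88 mm apart.
Things that resemble listed ones, but are neither listed nor needed, are in the scene too. What is shaped like the part that bears tin_mid but green is not meant.

How it is judged:
By the outcome, as a careful person would: the job done as asked, in the order asked, and still so for the second after the job is handed in, with the robot touching nothing.
It also fails if it takes over 141 s, if anything falls off the work surface, if the arm or the gripper's body presses on something with over 40 N, if the wrist force passes 120 N, or if a joint passes its speed limit or range.

## Working session

There is one attempt and no reset: what is moved stays moved. The work goes in short steps, each a Python script; the robot and the scene stay as the last script left them, time stands still between calls to the robot, and variables do not carry over. Pictures are saved under pics/ and viewed, and the job is handed in when it is done.

```bash
ls; mkdir -p pics
python3 - <<'E'
from plant import bot
import cv2,numpy as np
for n in ["scene","top","wrist"]:
    im=bot.camera(n); cv2.imwrite(f"pics/{n}0.png",im[:,:,::-1])
    c=bot.get_calibration(n); print(n,{k:np.round(np.array(v),4).tolist() for k,v in c.items()})
s=bot.read_state();print(s)
E
```

```text
pics
scene {'fx': 386.9487, 'fy': 386.9487, 'cx': 277.267, 'cy': 212.2733, 'view': [[0.0842, 0.9964, 0.0106, -50.5266], [-0.5912, 0.0414, 0.8055, 273.2313], [0.8021, -0.0741, 0.5925, -1389.7717], [0.0, 0.0, 0.0, 1.0]]}
top {'fx': 399.7414, 'fy': 399.7414, 'cx': 278.5299, 'cy': 209.0057, 'view': [[0.0183, -0.9997, -0.0178, 0.2072], [0.9975, 0.017, 0.0683, -604.1091], [-0.0679, -0.019, 0.9975, -915.541], [0.0, 0.0, 0.0, 1.0]]}
wrist {'fx': 289.3949, 'fy': 289.3949, 'cx': 280.1892, 'cy': 213.7623, 'T_tool_cam': [[-0.0006, 0.9702, 0.2422, 64.1554], [1.0, 0.0005, 0.0005, 0.6143], [0.0004, 0.2422, -0.9702, -158.4853], [0.0, 0.0, 0.0, 1.0]]}
{'t': 0.15, 'joint_pos': array([ 1.53910468e+00,  3.59210432e-01,  1.12497600e-02, -2.52530730e-04,
       -1.22411088e+00, -2.88102417e-01]), 'qvel': array([-0.00032478, -0.00142235,  0.00234758, -0.00025305,  0.00027075,
        0.00068411]), 'tau': array([-1.18257653e-03, -5.83275390e+01,  2.93292028e+01,  7.00127721e+00,
        8.75547412e-03, -1.08275397e-04]), 'tcp_pos': array([212.10871029, 640.40205097, 225.8374903 ]), 'eef_rot': array([ 9.87236632e-01, -1.59258947e-01, -3.62295934e-05,  6.47560170e-04]), 'contact_force': array([ 0.13984155,  0.32074159, -0.16967079]), 'moment': array([ 0.02433844, -0.00693812,  0.04856924]), 'width': 87.2465980369807}
```

View pics/scene0.png

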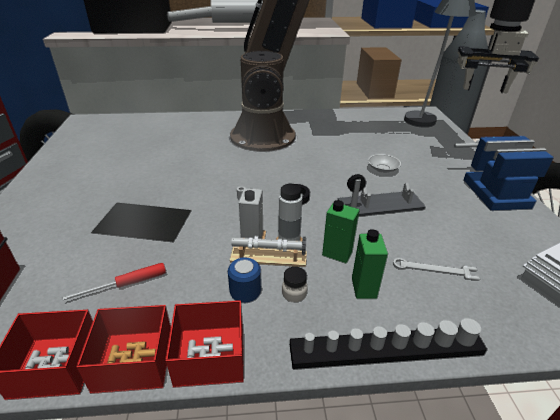

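View pics/top0.png

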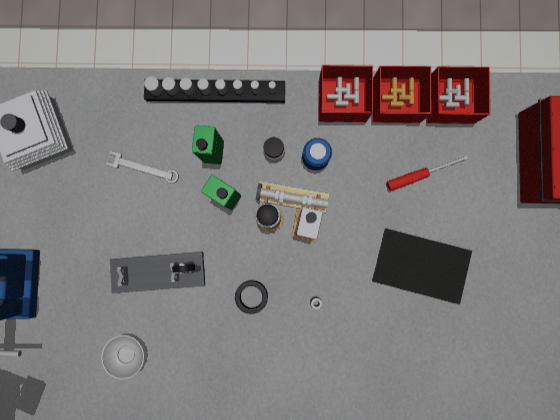

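View pics/wrist0.png

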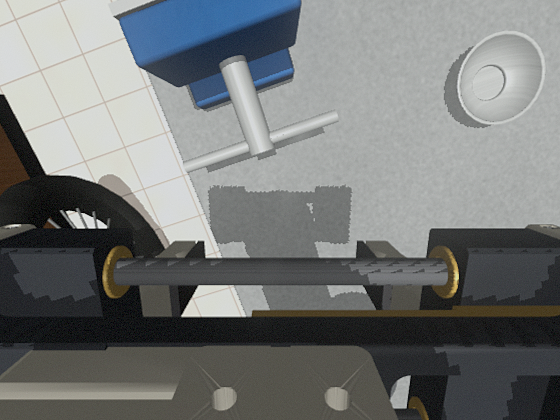

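The scene view has the grey tin at (250,212), the silver can at (290,210), the camshaft and cradle at (268,248), the mat at (142,222) and the stand at (385,203). In the top view they are: tin (309,222), can (268,215), camshaft (293,197), mat (422,266), stand (157,272). Two green tins, at (206,144) and (220,192) in the top view, are decoys, as are the dark jar (274,148) and the blue jar (317,153). I'll check this in a close crop.

Run:
```python
import cv2,numpy as np
im=cv2.imread("pics/top0.png"); 
a=cv2.resize(im[165:255,235:345],None,fx=7,fy=6.6,interpolation=cv2.INTER_CUBIC)[:600,:800]; cv2.imwrite("pics/c1.png",a)
a=cv2.resize(im[240:305,100:215],None,fx=6.9,fy=6.9,interpolation=cv2.INTER_CUBIC); cv2.imwrite("pics/c2.png",a)
im=cv2.imread("pics/scene0.png")
a=cv2.resize(im[165:305,210:430],None,fx=3.6,fy=3.6,interpolation=cv2.INTER_CUBIC); cv2.imwrite("pics/c3.png",a)
```

```text
(no output)
```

View pics/c1.png

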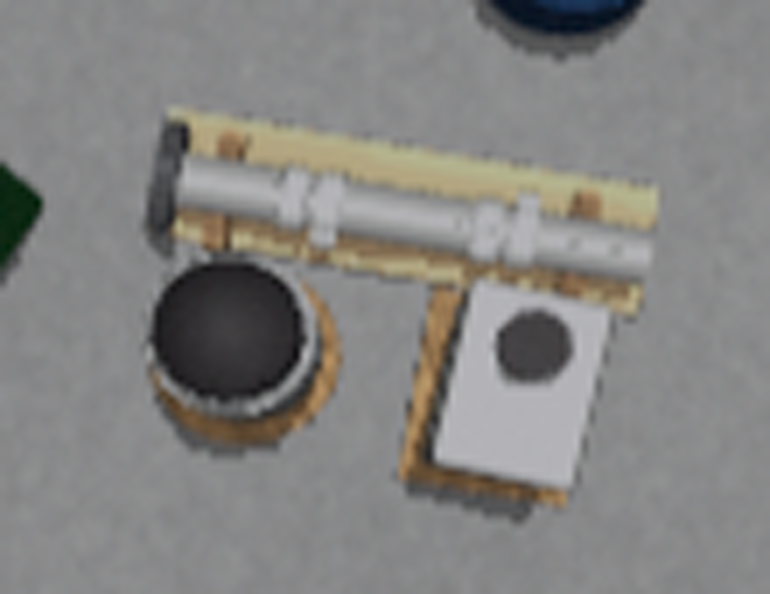

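View pics/c2.png

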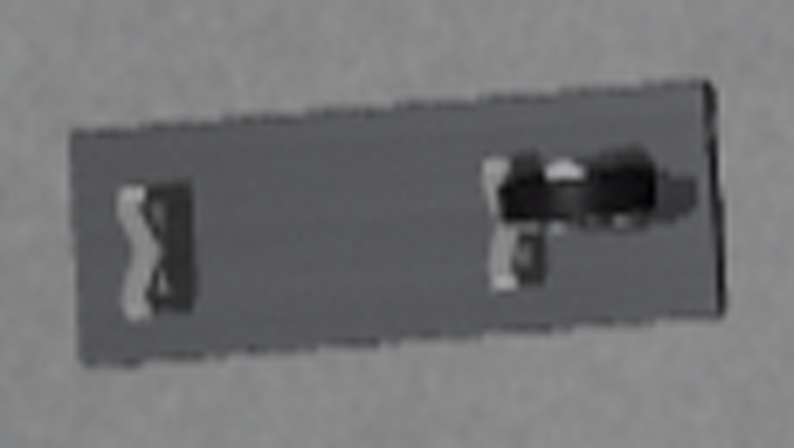

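View pics/c3.png

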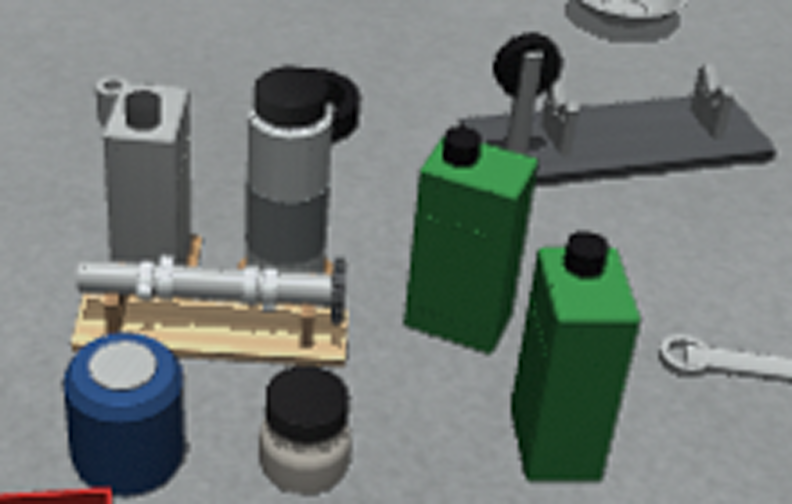

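```bash
cat > h.py <<'E'
import numpy as np, cv2
from plant import bot
from scipy.spatial.transform import Rotation as R
def cam(name,state=None):
    c=bot.get_calibration(name)
    if name=="wrist":
        T=np.eye(4); T[:3,:3]=R.from_quat(state["eef_rot"]).as_matrix(); T[:3,3]=state["tcp_pos"]
        V=np.linalg.inv(T@np.array(c["T_tool_cam"]))
    else: V=np.array(c["view"])
    return c,V
def ray(cv,uv,z):
    c,V=cv; R_,t=V[:3,:3],V[:3,3]; o=-R_.T@t
    d=R_.T@np.array([(uv[0]-c["cx"])/c["fx"],-(uv[1]-c["cy"])/c["fy"],-1.])
    return o+d*(z-o[2])/d[2]
def proj(cv,p):
    c,V=cv; q=V[:3,:3]@np.array(p,float)+V[:3,3]
    return np.array([c["cx"]+c["fx"]*q[0]/-q[2], c["cy"]-c["fy"]*q[1]/-q[2]])
def down(yaw):  # tool z down, tool y axis horizontal; tool x at angle yaw
    x=np.array([np.cos(yaw),np.sin(yaw),0]); z=np.array([0,0,-1.]); y=np.cross(z,x)
    return R.from_matrix(np.c_[x,y,z]).as_quat()
def shot(name,fn):
    s=bot.read_state(); im=bot.camera(name)[:,:,::-1].copy(); cv2.imwrite(f"pics/{fn}.png",im); return im,cam(name,s)
E
python3 - <<'E'
from h import *
C=cam("top")
# crop->full
f1=lambda x,y:(235+(x+.5)/7-.5,165+(y+.5)/6.6-.5)
f2=lambda x,y:(100+(x+.5)/6.9-.5,240+(y+.5)/6.9-.5)
for n,p,z in [("tinA",f1(478,280),128),("tinB",f1(612,300),128),("tinC",f1(572,488),128),("tinD",f1(433,463),128),("can",f1(228,330),153),("camL",f1(180,186),38),("camR",f1(650,253),38)]: print(n,ray(C,p,z).round(1))
for n,p in zip("ABCD",[(70,131),(705,84),(722,314),(85,366)]): print("stand",n,ray(C,f2(*p),12).round(1))
for n,p in zip("12",[(160,250),(520,228)]): print("notch",n,ray(C,f2(*p),55).round(1))
im=cv2.imread("pics/top0.png");m=((im.max(2)<45)*255).astype(np.uint8);m[:,:360]=0;m[:, 490:]=0;m[:220]=0;m[310:]=0
c=max(cv2.findContours(m,0,1)[0],key=cv2.contourArea);r=cv2.minAreaRect(c);b=cv2.boxPoints(r)
print(r); w=np.array([ray(C,p,3) for p in b]);print(w.round(1),w.mean(0),np.linalg.norm(w-np.roll(w,1,0),axis=1))
s=bot.read_state();Rm=R.from_quat(s["eef_rot"]).as_matrix();print(Rm.round(3))
E
```

```text
tinA [601.7 -41.5 128. ]
tinB [596.1 -81.1 128. ]
tinC [537.1 -70.  128. ]
tinD [544.2 -29.  128. ]
can [583.4  31.  153. ]
camL [639.7  53.3  38. ]
camR [ 618.8 -101.5   38. ]
stand A [480.5 407.5  12. ]
stand B [500.7 190.   12. ]
stand C [423.2 181.8  12. ]
stand D [401.2 398.6  12. ]
notch 1 [445.4 357.3  55. ]
notch 2 [454.8 239.9  55. ]
((422.0234375, 265.9093017578125), (90.14350128173828, 54.47340774536133), 14.470293045043945)
[[ 439.5 -210.3    3. ]
 [ 563.8 -242.1    3. ]
 [ 514.6 -446.2    3. ]
 [ 391.7 -412.9    3. ]] [ 477.39366701 -327.8805604     3.        ] [208.21362115 128.29193974 209.92388389 127.35582759]
[[ 0.949 -0.314 -0.   ]
 [-0.314 -0.949 -0.001]
 [ 0.     0.001 -1.   ]]
```

Run:
```python
from h import *
C=cam("top")
for n,p,z in [("greenB",(222,194),140),("greenA",(202,144),140),("bluejar",(317,152),60),("blackjar",(274,148),60)]: print(n,ray(C,p,z).round(1))
bot.move_ptp([510,-20,330],down(0.0)); im,cv=shot("wrist","w1"); s=bot.read_state();print(s["t"],s["tcp_pos"],s["joint_pos"].round(2))
```

```text
greenB [624.8 125.2 140. ]
greenA [728.2 169.7 140. ]
bluejar [732.  -74.5  60. ]
blackjar [739.8  22.9  60. ]
2.7917 [510.15303599 -19.41223708 329.7933899 ] [ 0.35  0.03 -0.17 -0.   -1.37  1.22]
```

View pics/w1.png

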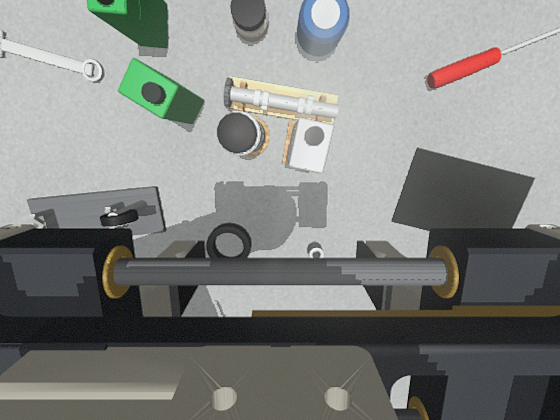

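Wrist view: can cap (238,133), tin top (310,145), camshaft (283,97), and the green decoy tin (160,90). Next I'll fit shapes in an enlarged crop.

Run:
```python
from h import *
im=cv2.imread("pics/w1.png")
cv2.imwrite("pics/c4.png",cv2.resize(im[65:180,205:350],None,fx=5,fy=5,interpolation=cv2.INTER_CUBIC))
```

```text
(no output)
```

View pics/c4.png

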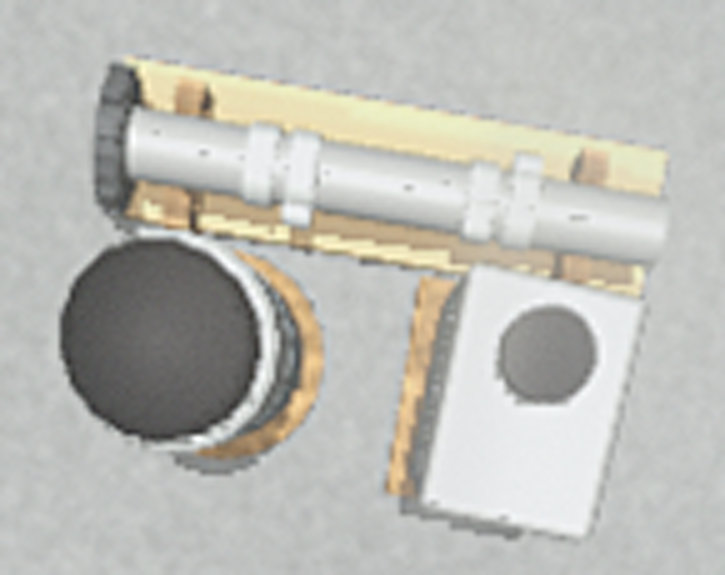

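Run:
```python
from h import *
s=bot.read_state();C=cam("wrist",s)
f=lambda x,y:(205+(x+.5)/5-.5,65+(y+.5)/5-.5)
w=np.array([ray(C,f(*p),128) for p in [(476,264),(644,297),(588,538),(424,504)]]);print(w.round(1),w.mean(0).round(1))
e=(w[0]-w[3]+w[1]-w[2])/2;print("len",np.linalg.norm(e),np.degrees(np.arctan2(e[1],e[0])),np.linalg.norm((w[0]-w[1]+w[3]-w[2])/2))
print("can",ray(C,f(160,338),153).round(1),[ray(C,f(x,338),153)[1].round(1) for x in (60,261)])
for n,p in [("camL",(130,143)),("camR",(664,230)),("gearc",(105,145))]: print(n,ray(C,f(*p),38).round(1))
```

```text
[[601.8 -42.9 128. ]
 [594.3 -83.  128. ]
 [537.2 -71.7 128. ]
 [545.6 -31.  128. ]] [569.7 -57.2 128. ]
len 57.86259120880826 -11.563233196276828 41.18081912354817
can [584.2  29.  153. ] [np.float64(51.3), np.float64(6.4)]
camL [642.2  52.4  38. ]
camR [ 618.3 -103.9   38. ]
gearc [641.6  59.6  38. ]
```

Two views agree to 2 mm: can at (584, 30), tin at (570, -56) with yaw -11.5°, 87 mm apart against the nominal 88. I'm grasping the can first.

Run:
```python
from h import *
q=down(np.radians(-9))
bot.move_gripper(64,20)
bot.move_ptp([583.9,29.6,215],q)
print(bot.read_state()["tcp_pos"])
bot.line_to([583.9,29.6,94],120)
s=bot.read_state();print(s["tcp_pos"],s["contact_force"])
bot.move_gripper(40,20)
s=bot.read_state();print(s["t"],s["width"],s["tcp_pos"],s["contact_force"])
shot("wrist","g1"); shot("scene","g1s")
```

```text
[584.06883112  29.31098989 215.72572742]
[584.470068    29.71713488  94.90202156] [ 0.41968694  0.0346403  -0.32785486]
5.6083 51.13473458565926 [584.36703528  29.84269214  94.60234364] [-0.40931499  0.51003898  3.43509082]
```

View pics/g1s.png

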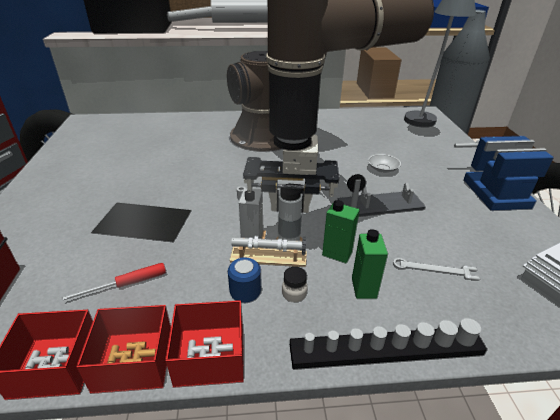

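The gripper is closed on the can at 51 mm width. I'll lift it, carry it high past the tin, and set it on the mat.

Run:
```python
from h import *
q9=down(np.radians(-9)); q=down(np.radians(-13.5))
yd=np.array([.233,.972]); c=np.array([477.4,-327.9]); p=c-55*yd
print(p)
bot.line_to([583.9,29.6,275],150)
s=bot.read_state();print(s["width"],s["contact_force"])
bot.line_to([*p,275],260,q)
bot.line_to([*p,115],180)
bot.line_to([*p,94.5],40)
s=bot.read_state();print(s["tcp_pos"],s["width"],s["contact_force"])
shot("wrist","p1"); shot("scene","p1s")
z=94.5
while bot.read_state()["contact_force"][2]<-0.5 and z>91.5:
    z-=0.5; bot.line_to([*p,z],20)
s=bot.read_state();print(z,s["tcp_pos"],s["width"],s["contact_force"])
bot.move_gripper(72); 
s=bot.read_state();print(s["t"],s["contact_force"])
bot.line_to([*p,200],200); shot("scene","p2s")
```

```text
[ 464.585 -381.36 ]
51.69088035448639 [ 0.18903934  0.30581794 -3.51358081]
[ 464.50224611 -381.22319867   94.56557449] 51.517840026455865 [-1.02788914  3.10349678  2.85135751]
94.5 [ 464.52686606 -381.25306094   94.57595754] 51.27933793754015 [-1.24874835  2.34713052  3.16899175]
11.275 [-0.00660085  0.12255182 -0.34650235]
```

View pics/p2s.png

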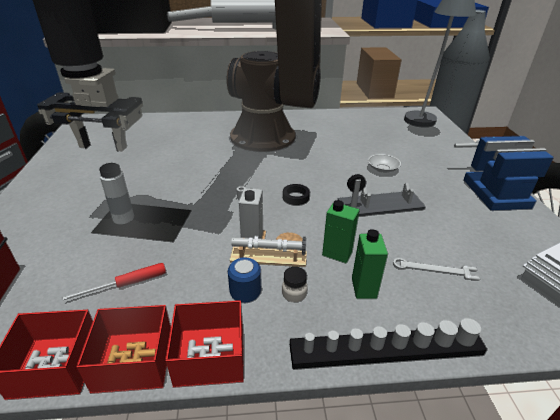

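The can stands upright on the mat at (118,195). The tin is next.

Run:
```python
from h import *
qt=down(np.radians(-11.5)); q=down(np.radians(-13.5))
yd=np.array([.233,.972]); c=np.array([477.4,-327.9]); p=c+52*yd
bot.move_gripper(68,25)
bot.line_to([*p,250],250)
bot.line_to([569.9,-56.3,230],250,qt)
bot.line_to([569.9,-56.3,92],130)
s=bot.read_state();print(s["tcp_pos"],s["contact_force"])
bot.move_gripper(36,25)
s=bot.read_state();print(s["t"],s["width"],s["tcp_pos"],s["contact_force"],s["moment"])
shot("wrist","g2")
z0=s["tcp_pos"][2]
bot.line_to([569.9,-56.3,260],150)
s=bot.read_state();print(s["width"],s["contact_force"])
bot.line_to([*p,260],250,q)
bot.line_to([*p,113],180)
bot.line_to([*p,92.5],40)
s=bot.read_state();print(s["tcp_pos"],s["width"],s["contact_force"])
shot("wrist","p3"); shot("scene","p3s")
```

```text
[570.4633586  -56.31346053  92.78626342] [ 0.54826629 -0.134648    0.44356563]
15.8 44.16327721916354 [570.03946453 -56.30187942  92.28627803] [-0.80764328 -0.11905228  2.07035971] [ 0.135676    0.19841348 -0.00746706]
43.74424397766896 [-0.44972786 -1.05047914 -3.16221175]
[ 489.32428565 -277.35965739   92.21872818] 43.40100161481153 [-0.03623591  0.26646841 -3.72775829]
```

View pics/p3s.png

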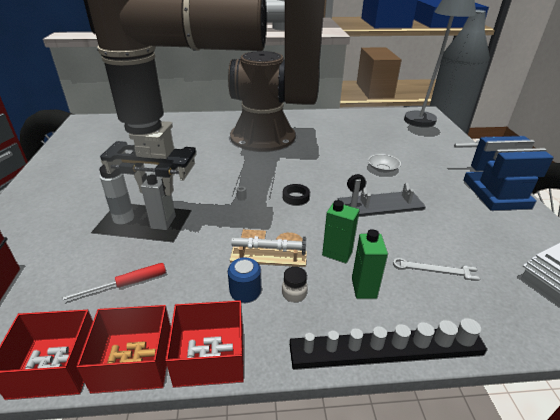

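Run:
```python
from h import *
yd=np.array([.233,.972]); c=np.array([477.4,-327.9]); p=c+52*yd
z=92.5
while z>89.5:
    f=bot.read_state()["contact_force"][2]; print(z,round(f,1),end=' ')
    if f>-1: break
    z-=0.5; bot.line_to([*p,z],15)
bot.move_gripper(70)
bot.line_to([*p,210],200)
s=bot.read_state();print(s["t"],s["contact_force"])
shot("scene","p4s")
# view cradle region + pads
bot.line_to([*p,300],250)
bot.move_ptp([510,-20,300],down(0)); bot.pause(.2); shot("wrist","w2");s=bot.read_state();print(s["t"],repr(s["tcp_pos"]),repr(s["eef_rot"])); 
import pickle;pickle.dump(s,open("w2.pkl","wb"))
im=cv2.imread("pics/w2.png");cv2.imwrite("pics/c5.png",cv2.resize(im[55:190,200:350],None,fx=4.4,fy=4.4,interpolation=cv2.INTER_CUBIC))
```

```text
92.5 -4.0 92.0 1.1 21.6 [-0.11622825  0.27040527 -0.44721338]
23.4167 array([510.01894072, -21.03807636, 299.84374744]) array([ 9.99999542e-01, -9.42250284e-04, -1.50292656e-04,  7.41732690e-05])
```

View pics/p4s.png

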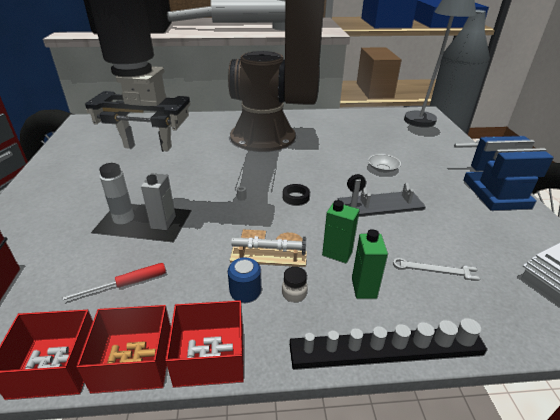

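View pics/c5.png

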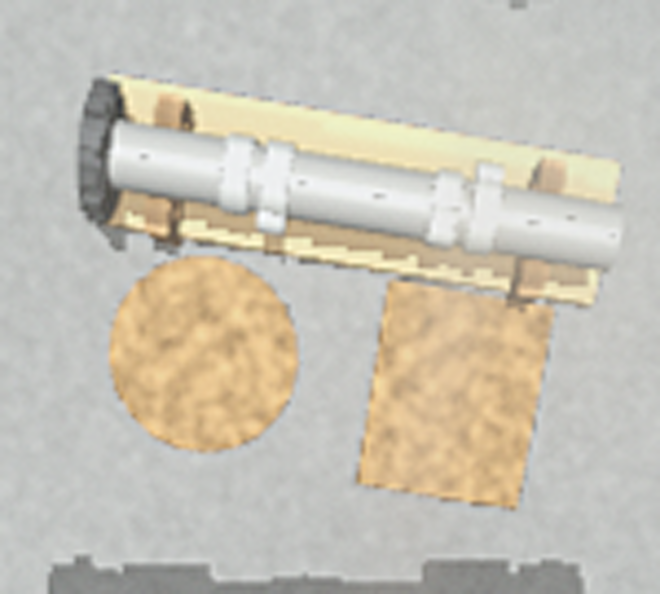

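Both stand upright on the mat, at scene (118,195) and (157,205). The pads are now clear: the round one at crop (203,354), the rectangular one at (455,395). Next I'll measure the pads, camshaft and stand.

Run:
```python
from h import *
import pickle
im=bot.camera("top")[:,:,::-1].copy();cv2.imwrite("pics/t2.png",im)
def pads(im,C,roi):
    hsv=cv2.cvtColor(im,cv2.COLOR_BGR2HSV);m=cv2.inRange(hsv,(8,75,100),(22,255,255))
    mm=np.zeros_like(m);a,b,c,d=roi;mm[a:b,c:d]=m[a:b,c:d];mm=cv2.morphologyEx(mm,cv2.MORPH_OPEN,np.ones((3,3)))
    for c in sorted(cv2.findContours(mm,0,1)[0],key=cv2.contourArea)[::-1][:3]:
        c=c.astype(np.float32)
        g=np.array([ray(C,p[0],3)[:2] for p in c],np.float32)
        (x,y),r=cv2.minEnclosingCircle(g); rr=cv2.minAreaRect(g); M=cv2.moments(g)
        print(cv2.contourArea(c),"circ",round(x,1),round(y,1),round(r,1),"rect",np.round(rr[0],1),np.round(rr[1],1),round(rr[2],1),"m",round(M["m10"]/M["m00"],1),round(M["m01"]/M["m00"],1))
s=pickle.load(open("w2.pkl","rb"));W=cam("wrist",s);T=cam("top")
print("wrist");pads(cv2.imread("pics/w2.png"),W,(100,185,215,345))
print("top");pads(im,T,(190,260,235,345))
f=lambda x,y:(200+(x+.5)/4.4-.5,55+(y+.5)/4.4-.5)
w=np.array([ray(W,f(*p),3) for p in [(389,279),(552,307),(517,509),(358,485)]]);print(w.round(1),w.mean(0))
for n,p in [("shaftL",(114,155)),("shaftR",(616,236)),("lobeL in",(280,182)),("lobeR in",(440,205))]: print(n,ray(W,f(*p),38).round(1))
for n,p,z in [("Rtop",(616,205),38),("Rbot",(616,268),38)]: print(n,ray(W,f(*p),z).round(1))
cv2.imwrite("pics/c6.png",cv2.resize(im[175:250,245:345],None,fx=7.5,fy=7.5,interpolation=cv2.INTER_CUBIC))
```

```text
wrist
1525.5 circ 569.2 -55.7 42.9 rect [569.1 -55.8] [56.9 69. ] 80.9 m 567.2 -55.7
1393.0 circ 583.3 30.9 32.5 rect [583.2  31.2] [62.5 61.6] 89.9 m 583.0 30.9
42.5 circ 628.0 45.3 7.0 rect [628.   45.2] [ 9.  11.2] 89.9 m 628.3 44.9
top
185.5 circ 594.0 38.5 29.3 rect [599.7  41.5] [25.7 58.7] 27.6 m 598.4 41.1
11.5 circ 626.3 42.8 6.0 rect [626.3  42.8] [9.6 7.2] 1.2 m 626.4 42.9
8.5 circ 639.2 -83.6 5.1 rect [639.2 -83.6] [7.2 7.2] 0.7 m 639.3 -83.8
[[608.1 -33.3   3. ]
 [598.8 -89.1   3. ]
 [530.2 -79.1   3. ]
 [538.7 -22.6   3. ]] [568.9383435  -56.04960022   3.        ]
shaftL [641.9  52.3  38. ]
shaftR [ 618.  -103.1   38. ]
lobeL in [634.1   1.4  38. ]
lobeR in [627.3 -48.1  38. ]
Rtop [ 627.1 -102.7   38. ]
Rbot [ 608.6 -103.6   38. ]
```

View pics/c6.png

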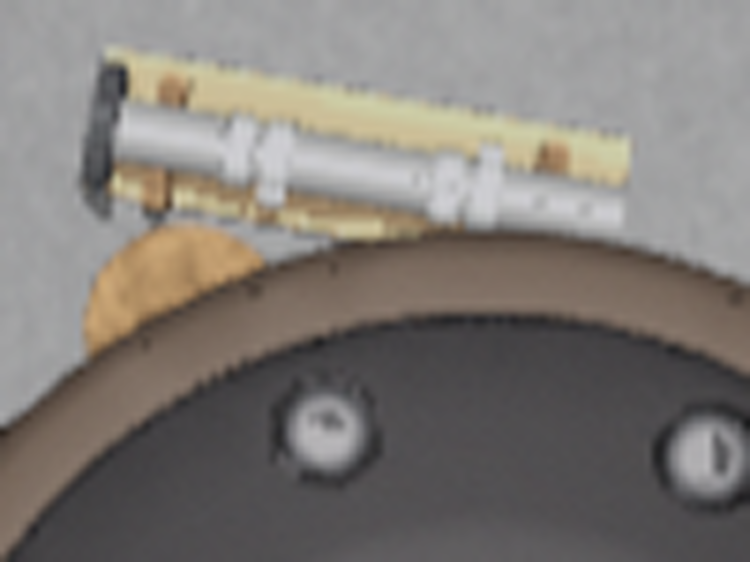

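Run:
```python
from h import *
import pickle
bot.move_ptp([385,290,230],down(0.09)); bot.pause(.2); shot("wrist","w3");s=bot.read_state();print(s["t"],repr(s["tcp_pos"]),repr(s["eef_rot"])); 
pickle.dump(s,open("w3.pkl","wb"))
im=cv2.imread("pics/w3.png");cv2.imwrite("pics/c7.png",cv2.resize(im[70:240,150:410],None,fx=3,fy=3,interpolation=cv2.INTER_CUBIC))
im,_=shot("top","t3");cv2.imwrite("pics/c8.png",cv2.resize(im[175:250,245:345],None,fx=7.5,fy=7.5,interpolation=cv2.INTER_CUBIC))
```

```text
25.0083 array([385.51754054, 289.42463943, 230.14431175]) array([ 9.99019614e-01,  4.42695841e-02,  7.48080436e-05, -9.34449912e-05])
```

View pics/w3.png

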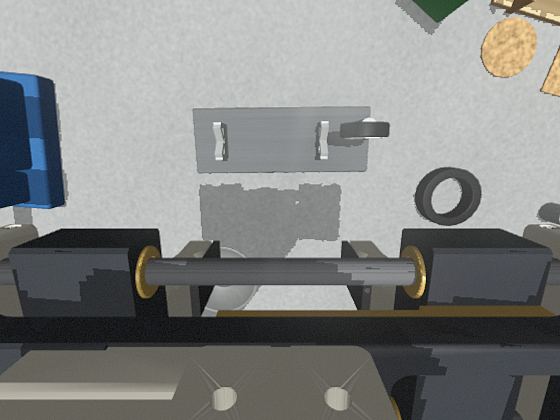

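View pics/c8.png

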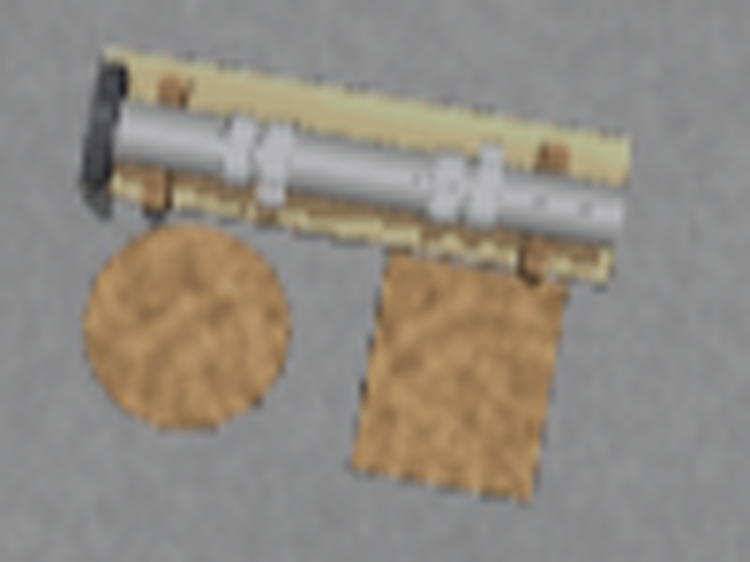

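The wrist view has the stand's notches at (219,140) and (322,140) and the gauge dial at (365,129). I'll zoom in on it.

Run:
```python
from h import *
im=cv2.imread("pics/w3.png");cv2.imwrite("pics/c7.png",cv2.resize(im[100:180,185:395],None,fx=3.8,fy=3.8,interpolation=cv2.INTER_CUBIC))
def pads(im,C,roi):
    hsv=cv2.cvtColor(im,cv2.COLOR_BGR2HSV);m=cv2.inRange(hsv,(8,75,80),(22,255,255))
    mm=np.zeros_like(m);a,b,c,d=roi;mm[a:b,c:d]=m[a:b,c:d];mm=cv2.morphologyEx(mm,cv2.MORPH_OPEN,np.ones((3,3)))
    for c in sorted(cv2.findContours(mm,0,1)[0],key=cv2.contourArea)[::-1][:2]:
        g=np.array([ray(C,p[0],3)[:2] for p in c.astype(float)],np.float32)
        (x,y),r=cv2.minEnclosingCircle(g); rr=cv2.minAreaRect(g)
        print("circ",round(x,1),round(y,1),round(r,1),"rect",np.round(rr[0],1),np.round(rr[1],1),round(rr[2],1))
pads(cv2.imread("pics/t3.png"),cam("top"),(200,245,252,325))
g=lambda x,y:(245+(x+.5)/7.5-.5,175+(y+.5)/7.5-.5)
T=cam("top")
for n,p in [("L",(120,133)),("R",(622,208))]:print(n,ray(T,g(*p),38).round(1))
w=np.array([ray(T,g(*p),3) for p in [(388,252),(567,287),(532,500),(352,467)]]);print(w.round(1),w.mean(0))
print(ray(T,g(188,327),3))
```

```text
circ 575.3 -53.6 48.1 rect [575.5 -55.1] [57.7 82.1] 81.2
circ 583.4 32.5 32.2 rect [583.4  33.6] [62. 62.] 1.0
L [640.7  52.7  38. ]
R [ 620.2 -101.6   38. ]
[[607.9 -31.1   3. ]
 [597.8 -88.1   3. ]
 [530.2 -77.8   3. ]
 [539.5 -20.8   3. ]] [568.86124995 -54.43319591   3.        ]
[582.96912132  32.02170273   3.        ]
```

View pics/c7.png

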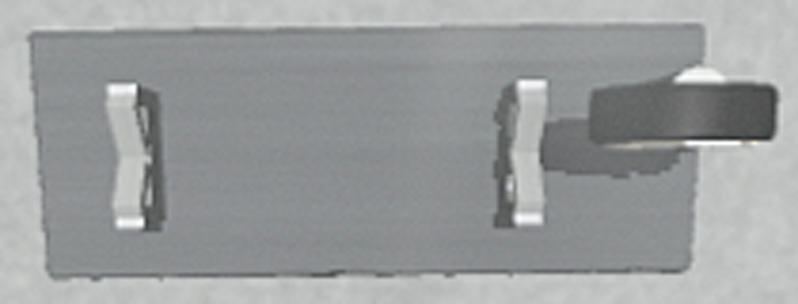

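Run:
```python
from h import *
import pickle
W=cam("wrist",pickle.load(open("w3.pkl","rb")))
f=lambda x,y:(185+(x+.5)/3.8-.5,100+(y+.5)/3.8-.5)
T=cam("top"); f2=lambda x,y:(100+(x+.5)/6.9-.5,240+(y+.5)/6.9-.5)
w=np.array([ray(W,f(*p),12) for p in [(29,33),(704,25),(691,270),(48,275)]]);print(w.round(1),w.mean(0).round(1))
e=(w[0]-w[1]+w[3]-w[2])/2;print(np.linalg.norm(e),"yaw",np.degrees(np.arctan2(-e[0],e[1])))
L=ray(W,f(135,157),41);R_=ray(W,f(524,154),41);print("V",L.round(1),R_.round(1),((L+R_)/2).round(1),np.linalg.norm(L-R_))
for z in (55,60,65):
    a=[ray(W,f(*p),z) for p in [(122,84),(129,229),(532,80),(528,225)]]; a=np.array(a);m1=(a[0]+a[1])/2;m2=(a[2]+a[3])/2
    print(z,m1.round(1),m2.round(1),((m1+m2)/2).round(1),np.linalg.norm(m1-m2),"yaw",np.degrees(np.arctan2(-(m1-m2)[0],(m1-m2)[1])))
L=ray(T,f2(155,250),41);R_=ray(T,f2(513,225),41);print("topV",L.round(1),R_.round(1),((L+R_)/2).round(1),np.linalg.norm(L-R_))
# top notch tips
a=np.array([ray(T,f2(*p),60) for p in [(130,190),(138,315),(495,163),(503,285)]]);print(a.round(1));m1=(a[0]+a[1])/2;m2=(a[2]+a[3])/2;print("toptips",m1,m2,(m1+m2)/2,np.linalg.norm(m1-m2))
for z in (85,110): print("dial W",z,ray(W,f(590,130),z).round(1),ray(W,f(775,130),z).round(1),"front", ray(W,f(684,142),z).round(1),"top",ray(T,f2(505,190),z).round(1),ray(T,f2(655,185),z).round(1))
```

```text
[[479.3 406.1  12. ]
 [500.9 188.9  12. ]
 [422.7 180.5  12. ]
 [401.7 398.5  12. ]] [451.1 293.5  12. ]
218.60713511626292 yaw 5.580540996241481
V [443.8 364.6  41. ] [455.2 245.9  41. ] [449.5 305.3  41. ] 119.22766439403713
55 [443.6 364.6  55. ] [455.2 246.2  55. ] [449.4 305.4  55. ] 118.96813745618375 yaw 5.5882043762202045
60 [443.7 363.5  60. ] [455.1 246.9  60. ] [449.4 305.2  60. ] 117.18525838718953 yaw 5.58820437622019
65 [443.8 362.5  65. ] [455.  247.6  65. ] [449.4 305.   65. ] 115.40237931819534 yaw 5.588204376220174
topV [443.9 364.6  41. ] [454.4 246.1  41. ] [449.1 305.3  41. ] 119.05428764019705
[[465.  365.9  60. ]
 [424.9 361.5  60. ]
 [476.  247.4  60. ]
 [436.9 243.3  60. ]]
toptips [444.95182332 363.72104389  60.        ] [456.45048765 245.34959591  60.        ] [450.70115548 304.5353199   60.        ] 118.92862976040311
dial W 85 [462.1 235.4  85. ] [466.4 186.3  85. ] front [461.2 210.   85. ] top [469.4 236.8  85. ] [471.9 189.5  85. ]
dial W 110 [461.  240.3 110. ] [465.  195.2 110. ] front [460.3 216.9 110. ] top [471.4 229.8 110. ] [473.9 183.9 110. ]
```

Seat at (449.6, 305.2), yaw +5.6°; the notch spacing measures 119 mm against 120. The gauge dial hangs near the shaft's -y end, so I'll check its clearance closely.

Run:
```python
from h import *
import pickle
d=R.from_quat(down(0.0))
for deg in (50,40,30):
    qq=(R.from_euler('y',-deg,degrees=True)*d).as_quat()
    for P in ([330,230,160],[350,230,190],[330,230,220],[380,230,220]):
        r=bot.solve_ik(P,qq); print(deg,P,None if r is None else np.round(r,2))
bot.move_ptp([400,220,190],down(0.09)); bot.pause(.15); shot("wrist","w4");s=bot.read_state();print(s["t"],s["tcp_pos"]);pickle.dump(s,open("w4.pkl","wb"))
```

```text
50 [330, 230, 160] None
50 [350, 230, 190] None
50 [330, 230, 220] None
50 [380, 230, 220] None
40 [330, 230, 160] None
40 [350, 230, 190] None
40 [330, 230, 220] None
40 [380, 230, 220] None
30 [330, 230, 160] None
30 [350, 230, 190] None
30 [330, 230, 220] None
30 [380, 230, 220] None
25.6833 [400.36427088 220.84402461 190.54496426]
```

View pics/w4.png

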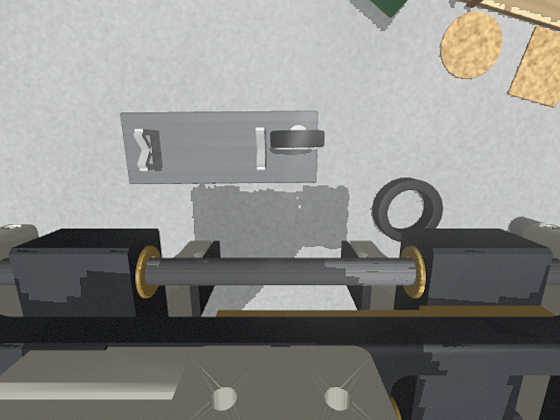

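Run:
```python
from h import *
im=cv2.imread("pics/w4.png");a=cv2.resize(im[105:190,235:340],None,fx=7,fy=7,interpolation=cv2.INTER_CUBIC)
im,_=shot("scene","s5");b=cv2.resize(im[165:225,335:435],None,fx=7,fy=7,interpolation=cv2.INTER_CUBIC)
cv2.imwrite("pics/c9.png",a);cv2.imwrite("pics/c10.png",b)
```

```text
(no output)
```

View pics/c9.png

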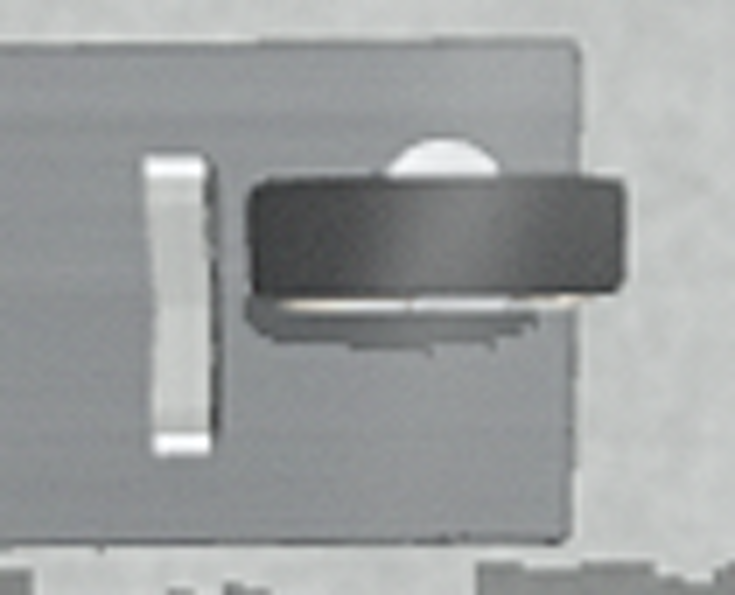

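View pics/c10.png

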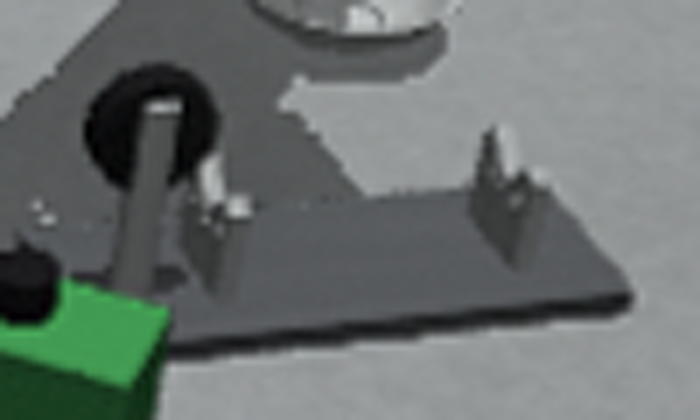

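Run:
```python
from h import *
import pickle
W=cam("wrist",pickle.load(open("w4.pkl","rb")));f=lambda x,y:(235+(x+.5)/7-.5,105+(y+.5)/7-.5)
S=cam("scene");g=lambda x,y:(335+(x+.5)/7-.5,165+(y+.5)/7-.5)
seat=np.array([449.6,305.2]);a=np.radians(5.6);X=np.array([np.cos(a),np.sin(a)]);Y=np.array([-np.sin(a),np.cos(a)])
loc=lambda p:np.round([(p[:2]-seat)@X,(p[:2]-seat)@Y,p[2]],1)
for z in (80,86,92,105,110,114): print(z,"back",loc(ray(W,f(437,178),z)),"front",loc(ray(W,f(437,296),z)),"L",loc(ray(W,f(248,235),z)),"R",loc(ray(W,f(627,235),z)))
print("notch tips",[loc(ray(W,f(*p),z)) for z in (60,65) for p in [(174,158),(184,455)]])
# scene: where on the plane x'=const does dial appear
def onplane(uv,xp):
    c,V=S;o=-V[:3,:3].T@V[:3,3];d=ray(S,uv,0)-o;n=np.array([*X,0]);t=((np.array([*seat,0])+xp*n-o)@n)/(d@n);return loc(o+d*t)
for n,p in [("dialtop",(150,64)),("left",(218,130)),("right",(84,130)),("bot",(118,195)),("posttop",(165,102))]: print(n,onplane(g(*p),8),onplane(g(*p),20))
print("postbase",loc(ray(S,g(135,290),12)))
```

```text
80 back [ 16.7 -94.9  80. ] front [  2.  -94.9  80. ] L [  9.9 -70.6  80. ] R [   9.5 -119.3   80. ]
86 back [ 16.5 -94.5  86. ] front [  2.1 -94.6  86. ] L [  9.8 -70.8  86. ] R [   9.4 -118.4   86. ]
92 back [ 16.3 -94.2  92. ] front [  2.2 -94.3  92. ] L [  9.7 -71.   92. ] R [   9.4 -117.6   92. ]
105 back [ 15.8 -93.5 105. ] front [  2.5 -93.6 105. ] L [  9.6 -71.5 105. ] R [   9.2 -115.7  105. ]
110 back [ 15.6 -93.2 110. ] front [  2.5 -93.3 110. ] L [  9.5 -71.7 110. ] R [   9.2 -114.9  110. ]
114 back [ 15.4 -93.  114. ] front [  2.6 -93.1 114. ] L [  9.5 -71.8 114. ] R [   9.1 -114.3  114. ]
notch tips [array([ 20.4, -60. ,  60. ]), array([-20. , -60.4,  60. ]), array([ 20.2, -60.3,  65. ]), array([-19.5, -60.7,  65. ])]
dialtop [  8.  -99.6 112.3] [  20.  -105.   119.9]
left [  8.  -69.4  81.6] [ 20.  -75.2  89.6]
right [   8.  -121.1   86.9] [  20.  -126.1   94.8]
bot [   8.  -104.4   57.1] [  20.  -109.6   65.5]
posttop [  8.  -91.7  95.8] [ 20.  -97.2 103.5]
postbase [  7.  -91.4  12. ]
```

The dial occupies x' 2.5–15.5 and y' -71 to -119, with its bottom at about z 64. It would block a straight drop of the shaft, so I'll bring the shaft in from -x' at a slant, shifted a little towards +y', with the gear at +y. First I'll check jar heights near the cradle and reach.

Run:
```python
from h import *
T=cam("top");S=cam("scene")
im=cv2.imread("pics/top0.png");cv2.imwrite("pics/c11.png",cv2.resize(np.vstack([im[125:175,255:340]]),None,fx=8,fy=8,interpolation=cv2.INTER_CUBIC))
im=cv2.imread("pics/scene0.png");cv2.imwrite("pics/c12.png",cv2.resize(im[250:310,220:320],None,fx=7,fy=7,interpolation=cv2.INTER_CUBIC))
for sg in (90,-90):
  for n,P,y in [("cam",[630.6,-22.3,19],-8.9),("camhi",[630.6,-22.3,150],-8.9),("st",[449.6,305.2,36],5.6),("sthi",[449.6,305.2,160],5.6)]:
    r=bot.solve_ik(P,down(np.radians(y+sg)));print(sg,n,None if r is None else np.round(r,2))
```

```text
90 cam [ 0.27  0.48 -0.32  0.   -0.77  2.71]
90 camhi [ 0.27  0.34 -0.19  0.   -1.03  2.71]
90 st [ 0.96  0.35 -0.51  0.   -0.71  2.28]
90 sthi [ 0.96  0.2  -0.37  0.   -1.    2.28]
-90 cam [ 0.27  0.48 -0.32  0.   -0.77 -0.43]
-90 camhi [ 0.27  0.34 -0.19  0.   -1.03 -0.43]
-90 st [ 0.96  0.35 -0.51  0.   -0.71 -0.86]
-90 sthi [ 0.96  0.2  -0.37  0.   -1.   -0.86]
```

View pics/c11.png

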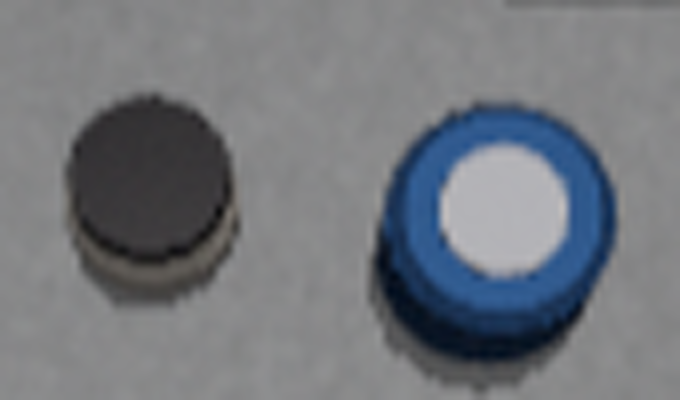

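View pics/c12.png

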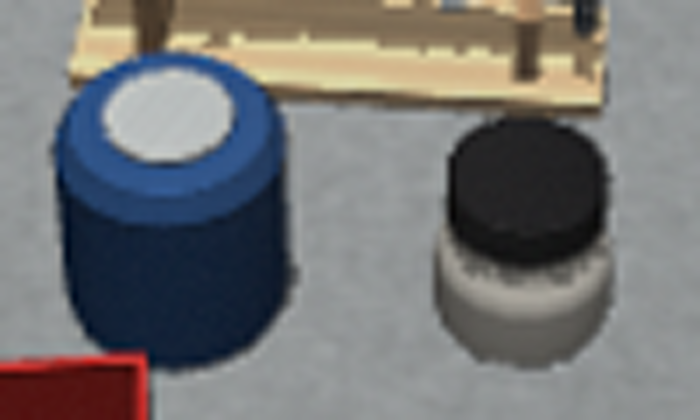

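Run:
```python
from h import *
T=cam("top");S=cam("scene")
for n,t,s in [("blue",(255+505/8,125+210/8),(220+168/7,250+115/7)),("black",(255+150/8,125+178/8),(220+526/7,250+180/7))]:
    zs=np.arange(20,121,5.);d=[np.linalg.norm(ray(T,t,z)-ray(S,s,z)) for z in zs];i=int(np.argmin(d));print(n,zs[i],d[i],ray(T,t,zs[i]))
```

```text
blue 70.0 0.9166856648627506 [731.60350561 -76.24449741  70.        ]
black 50.0 1.154920225991908 [743.74404235  23.87585797  50.        ]
```

Jar tops are at 70 mm or lower, and the gripper body passes at 85, so that is clear. Grasping the camshaft.

Run:
```python
from h import *
q=down(np.radians(-8.9-90)); P=[630.6,-22.3]
bot.line_to([400,220,300],250)
bot.move_gripper(50,40)
bot.move_ptp([*P,180],q)
bot.line_to([*P,60],150); bot.line_to([*P,19.5],60)
s=bot.read_state();print(s["t"],s["tcp_pos"],s["contact_force"])
bot.move_gripper(10,40)
s=bot.read_state();print(s["t"],s["width"],s["tcp_pos"],s["contact_force"],s["moment"])
bot.line_to([*P,60],40)
s=bot.read_state();print(s["width"],s["tcp_pos"],s["contact_force"],s["moment"])
shot("scene","k1");shot("wrist","k1w");im,_=shot("top","k1t")
a=cv2.imread("pics/k1.png")[190:290,190:340];cv2.imwrite("pics/c13.png",cv2.resize(a,None,fx=5,fy=5,interpolation=cv2.INTER_CUBIC))
```

```text
30.0333 [630.8297511  -22.29553229  19.57132167] [-0.11900237  0.77158808  0.25642631]
30.65 18.84983976264446 [630.70129225 -22.29463392  19.65161365] [-1.10382118 -0.588165    0.91480468] [0.15695282 0.02553954 0.0082292 ]
19.117627161831656 [630.34779677 -22.35653455  59.66677087] [-0.25590926 -0.36032331 -3.48420474] [ 0.06056907 -0.07497535 -0.0113542 ]
```

View pics/c13.png

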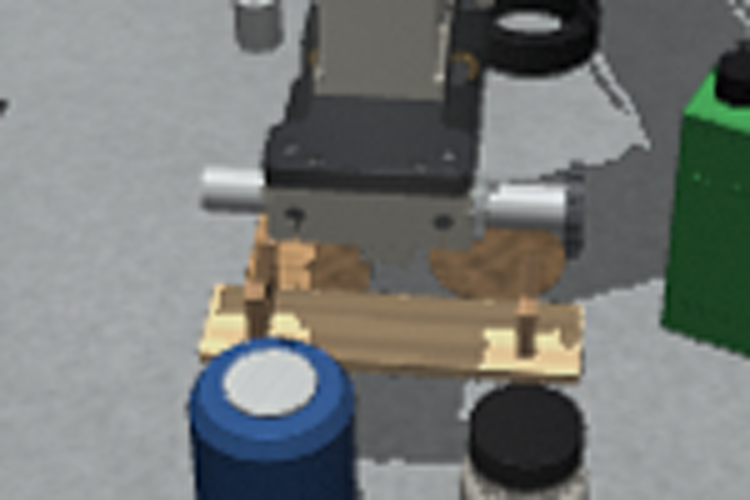

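View pics/k1w.png

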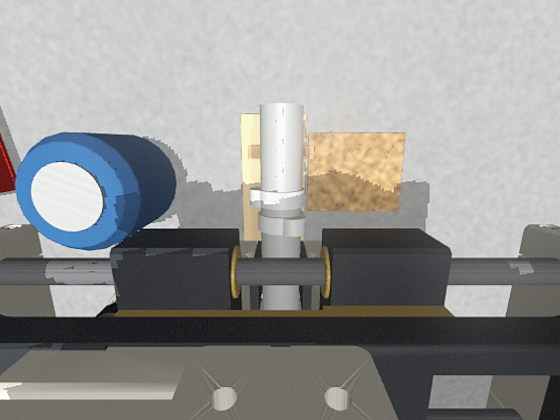

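The camshaft is held and level; its free end is at wrist pixel (281,103). I'll measure the grip offset along the shaft.

Run:
```python
from h import *
im=cv2.imread("pics/k1w.png");print(im[94:112,281].mean(1).astype(int))
s=bot.read_state();W=cam("wrist",s)
ti=R.from_quat(s["eef_rot"]).inv()
for row in (102,103,104):
  for dz in (0,10):
    p=ray(W,(281,row),s["tcp_pos"][2]+19+dz); print(row,dz,ti.apply(p-s["tcp_pos"]).round(1))
for col in (262,302): print(ti.apply(ray(W,(col,130),s["tcp_pos"][2]+19)-s["tcp_pos"]).round(1))
c=np.array([(c0+c1)/2 for c0,c1 in [(262,303)]])
print([ti.apply(ray(W,uv,s["tcp_pos"][2]+19)-s["tcp_pos"]).round(1) for uv in [(281.5,120),(281.5,180)]])
for r in(115,150,175):
  row=im[r,240:330].mean(1).astype(int);print(r,row.tolist())
```

```text
[211 211 209 206 206 205 208 205 215 246 251 249 249 250 251 251 252 252]
102 0 [ 82.7   1.2 -19. ]
102 10 [ 81.5   1.2 -29. ]
103 0 [ 82.3   1.2 -19. ]
103 10 [ 81.1   1.2 -29. ]
104 0 [ 81.8   1.2 -19. ]
104 10 [ 80.7   1.2 -29. ]
[ 70.5  -7.6 -19. ]
[ 70.5  10.9 -19. ]
[array([ 74.9,   1.4, -19. ]), array([ 47.3,   1.4, -19. ])]
115 [184, 233, 237, 236, 236, 237, 238, 238, 238, 238, 238, 237, 235, 231, 228, 226, 226, 227, 232, 219, 161, 178, 192, 197, 201, 208, 210, 215, 219, 222, 224, 226, 228, 231, 234, 237, 240, 245, 250, 250, 250, 250, 247, 242, 252, 244, 238, 236, 234, 231, 227, 223, 222, 219, 217, 213, 210, 207, 204, 199, 198, 191, 183, 201, 233, 229, 210, 195, 215, 213, 213, 215, 213, 213, 211, 213, 212, 212, 211, 212, 211, 212, 211, 211, 211, 212, 210, 210, 207, 207]
150 [196, 183, 237, 237, 235, 235, 237, 232, 207, 210, 211, 198, 178, 181, 179, 183, 181, 181, 176, 174, 161, 174, 189, 197, 200, 207, 211, 215, 218, 221, 225, 227, 228, 231, 235, 233, 230, 246, 249, 249, 250, 249, 250, 250, 248, 242, 236, 234, 232, 229, 226, 224, 220, 220, 217, 214, 209, 208, 203, 198, 192, 182, 174, 163, 162, 169, 186, 184, 176, 188, 209, 213, 214, 197, 154, 196, 198, 199, 200, 202, 203, 206, 208, 208, 209, 207, 202, 197, 195, 193]
175 [210, 207, 213, 237, 234, 234, 235, 235, 236, 233, 231, 229, 227, 228, 227, 225, 225, 225, 227, 223, 187, 159, 183, 193, 199, 203, 209, 213, 215, 222, 222, 224, 228, 229, 233, 237, 240, 242, 246, 249, 248, 248, 248, 247, 242, 236, 233, 231, 229, 225, 223, 221, 218, 217, 213, 208, 205, 201, 195, 189, 174, 164, 167, 182, 185, 151, 147, 142, 184, 192, 192, 197, 191, 165, 170, 169, 165, 159, 162, 167, 150, 155, 157, 155, 153, 147, 141, 139, 134, 138]
```

The grip is centred: the free end lies 82 mm out along tool x. Now I'll place it on the stand by the slanted path.

Run:
```python
from h import *
seat=np.array([449.5,305.8]);a=np.radians(5.6);X=np.array([np.cos(a),np.sin(a)]);Y=np.array([-np.sin(a),np.cos(a)])
q=down(a-np.pi/2); k=-18.4
def P(x,y,z): return [*(seat+x*X+y*Y), z+k]
bot.line_to([630.6,-22.3,220],180)
bot.line_to(P(-16,6,220),250,q)
bot.line_to(P(-16,6,110),180)
bot.line_to(P(-16,6,75),50)
bot.line_to(P(-7,6,65),40)
s=bot.read_state();print(s["t"],s["tcp_pos"],s["contact_force"])
bot.line_to(P(0,6,58),30)
s=bot.read_state();print(s["t"],s["tcp_pos"],s["contact_force"],s["moment"])
bot.line_to(P(0,0,57.5),30)
s=bot.read_state();print(s["t"],s["tcp_pos"],s["contact_force"],s["moment"])
shot("wrist","k2w");shot("scene","k2s");shot("top","k2t")
a=cv2.imread("pics/k2s.png")[150:230,320:440];cv2.imwrite("pics/c14.png",cv2.resize(a,None,fx=6,fy=6,interpolation=cv2.INTER_CUBIC))
```

```text
36.8 [442.00972447 310.87794545  46.28168751] [-0.40791384  0.22331454 -3.97417689]
37.2833 [448.90667774 311.6182284   39.38846046] [-0.30330379  0.8147724  -4.25830991] [ 0.03945077 -0.05242781  0.06395817]
37.6333 [449.33081156 305.44231833  39.08852179] [-0.65207984 -0.73077805 -3.9152875 ] [0.14398339 0.03855965 0.00525775]
```

View pics/c14.png

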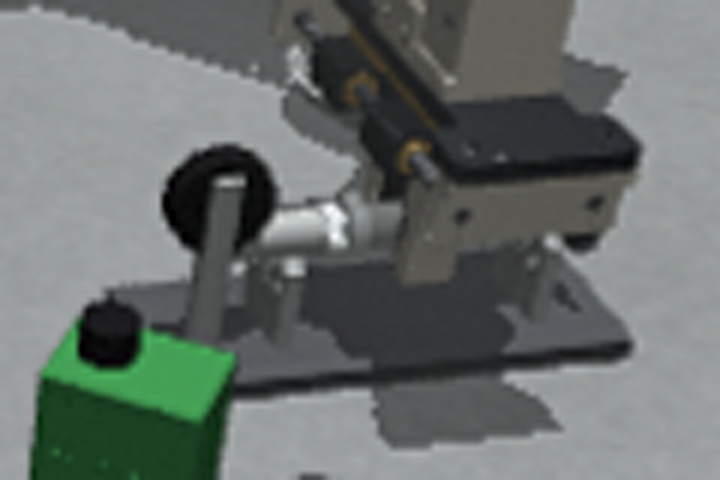

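View pics/k2w.png

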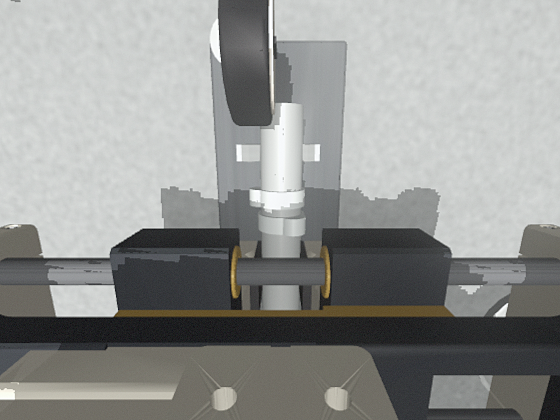

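Run:
```python
from h import *
im=cv2.imread("pics/k2w.png");cv2.imwrite("pics/c15.png",cv2.resize(im[90:215,215:345],None,fx=5,fy=5,interpolation=cv2.INTER_CUBIC))
s=bot.read_state();W=cam("wrist",s);ti=R.from_quat(s["eef_rot"]).inv()
for r in (148,153,158): print(im[r,228:330].mean(1).astype(int).tolist())
for c in (236,320.5): print([ti.apply(ray(W,(c,153),z)-s["tcp_pos"]).round(1) for z in (60,65)])
for c in (261,302.5): print(ti.apply(ray(W,(c,150),57)-s["tcp_pos"]).round(1))
```

```text
[155, 156, 152, 155, 152, 147, 143, 144, 204, 255, 250, 250, 248, 229, 196, 202, 203, 202, 204, 205, 204, 199, 197, 198, 199, 201, 199, 200, 199, 201, 203, 195, 164, 169, 185, 194, 198, 203, 210, 212, 218, 220, 223, 224, 226, 229, 233, 236, 238, 244, 248, 249, 248, 249, 248, 248, 247, 241, 236, 233, 230, 226, 222, 222, 217, 216, 213, 209, 205, 204, 197, 194, 186, 173, 182, 212, 206, 206, 206, 204, 201, 202, 202, 200, 200, 197, 211, 244, 250, 248, 253, 240, 143, 154, 155, 154, 154, 155, 155, 157, 156, 157]
[157, 156, 155, 155, 153, 149, 150, 138, 201, 255, 251, 250, 249, 232, 200, 205, 206, 206, 205, 205, 204, 200, 199, 201, 201, 202, 201, 200, 201, 202, 203, 197, 159, 167, 184, 193, 196, 204, 210, 213, 217, 220, 223, 225, 226, 231, 232, 235, 238, 244, 249, 250, 249, 248, 248, 248, 247, 240, 235, 233, 229, 227, 223, 220, 218, 215, 213, 209, 207, 203, 198, 193, 185, 171, 180, 212, 209, 206, 207, 205, 202, 202, 204, 202, 202, 200, 212, 244, 250, 249, 253, 243, 141, 152, 156, 155, 154, 155, 154, 157, 155, 155]
[156, 157, 155, 156, 154, 148, 150, 143, 184, 244, 253, 250, 252, 242, 196, 203, 202, 204, 205, 205, 204, 202, 199, 200, 199, 202, 200, 200, 199, 201, 201, 196, 154, 167, 184, 192, 197, 204, 208, 214, 217, 221, 223, 225, 226, 229, 234, 236, 238, 242, 248, 250, 248, 249, 248, 249, 246, 238, 235, 233, 228, 226, 224, 220, 218, 215, 213, 210, 205, 201, 198, 191, 183, 170, 178, 211, 206, 204, 205, 205, 199, 199, 202, 200, 201, 195, 218, 254, 250, 251, 249, 220, 143, 154, 155, 157, 155, 155, 154, 155, 156, 156]
[array([ 59.9, -19.7, -20.9]), array([ 60.1, -18.9, -25.9])]
[array([ 59.9,  19.7, -20.9]), array([ 60.1,  19. , -25.9])]
[ 61.2  -8.2 -17.9]
[ 61.2  11.5 -17.9]
```

View pics/c15.png

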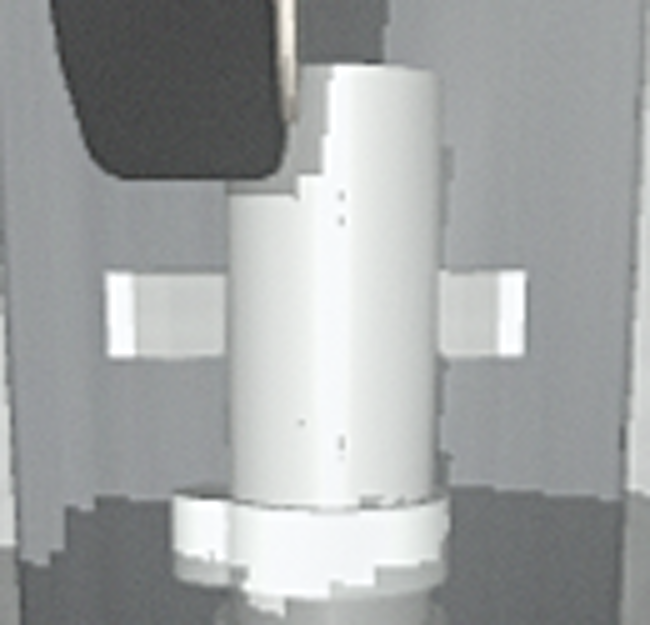

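The shaft sits 1.6 mm to -x' of the notch centre. I'll correct that while lowering, watching the force.

Run:
```python
from h import *
a=np.radians(5.6);X=np.array([np.cos(a),np.sin(a)]);seat=np.array([449.5,305.8])+1.5*X
z=39.1-1.0
bot.line_to([*seat,z],20)
s=bot.read_state();print(s["tcp_pos"],s["contact_force"],s["moment"])
while z>33.5:
    z-=0.5; bot.line_to([*seat,z],15); s=bot.read_state(); print(round(z,1),s["tcp_pos"].round(1),s["contact_force"].round(1),s["moment"].round(2))
    if s["contact_force"][2]>2: break
shot("wrist","k3w"); im=cv2.imread("pics/k3w.png");cv2.imwrite("pics/c16.png",cv2.resize(im[90:215,215:345],None,fx=4.5,fy=4.5,interpolation=cv2.INTER_CUBIC))
```

```text
[451.1881916  306.08495796  38.08038875] [ 0.49254355 -0.03229914 -3.7820496 ] [ 0.10314061 -0.06837726  0.03972339]
37.6 [451.  306.   37.6] [-0.1  0.8 -2.8] [ 0.17  0.03 -0.04]
37.1 [451.  306.   37.2] [-0.5 -0.2 -1.5] [0.12 0.14 0.01]
36.6 [451.1 306.   37. ] [-3.2 -0.1  4.5] [-0.32  0.91 -0.02]
```

View pics/c16.png

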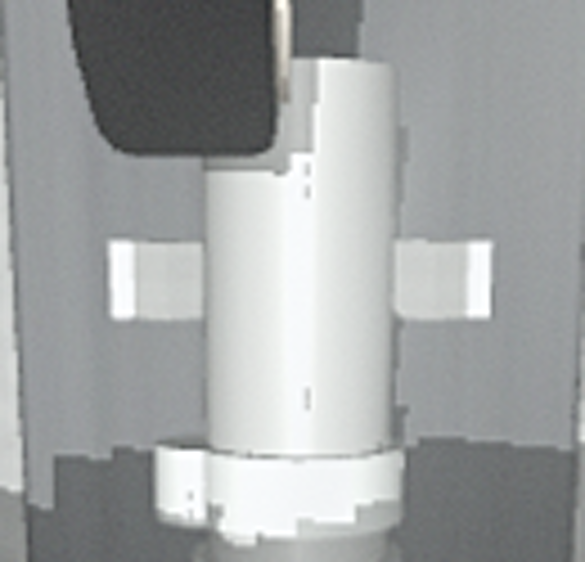

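Centred between the notch tips, with contact at an axis height of about 55. Releasing.

Run:
```python
from h import *
import pickle
p=bot.read_state()["tcp_pos"]
bot.move_gripper(46,25)
s=bot.read_state();print(s["t"],s["contact_force"].round(1))
bot.line_to([p[0],p[1],100],80);bot.line_to([p[0],p[1],200],180)
shot("wrist","k4w");shot("scene","k4s");s=bot.read_state();pickle.dump(s,open("k4.pkl","wb"));shot("top","k4t")
a=cv2.imread("pics/k4s.png")[150:230,320:440];cv2.imwrite("pics/c17.png",cv2.resize(a,None,fx=6,fy=6,interpolation=cv2.INTER_CUBIC))
```

```text
39.525 [0.  0.1 0.7]
```

View pics/c17.png

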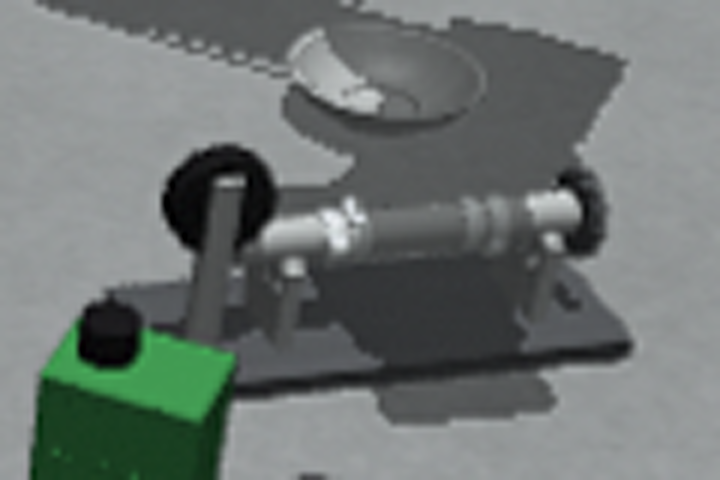

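View pics/k4w.png

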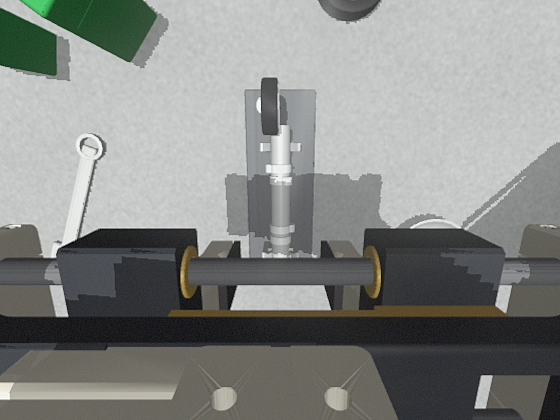

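The camshaft lies in both notches, level, with the gear at the +y end. Next I'll look at the mat to locate the can and tin before regrasping.

Run:
```python
from h import *
import pickle
bot.move_ptp([410,-325,300],down(0)); bot.pause(.2); im,W=shot("wrist","m1");s=bot.read_state();pickle.dump(s,open("m1.pkl","wb"));print(s["t"],s["tcp_pos"])
cv2.imwrite("pics/c18.png",cv2.resize(im[40:200,200:400],None,fx=4,fy=3.7,interpolation=cv2.INTER_CUBIC))
```

```text
43.8917 [ 410.26640887 -324.71796199  299.93035708]
```

View pics/m1.png

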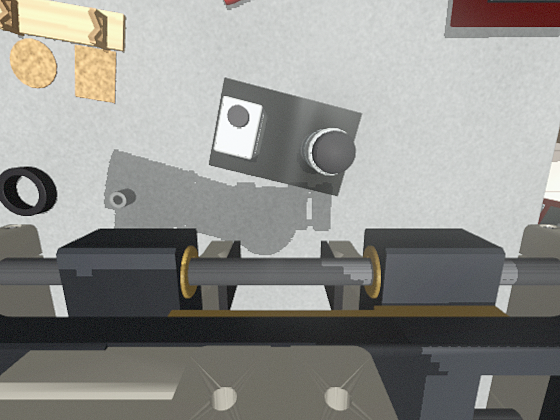

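View pics/c18.png

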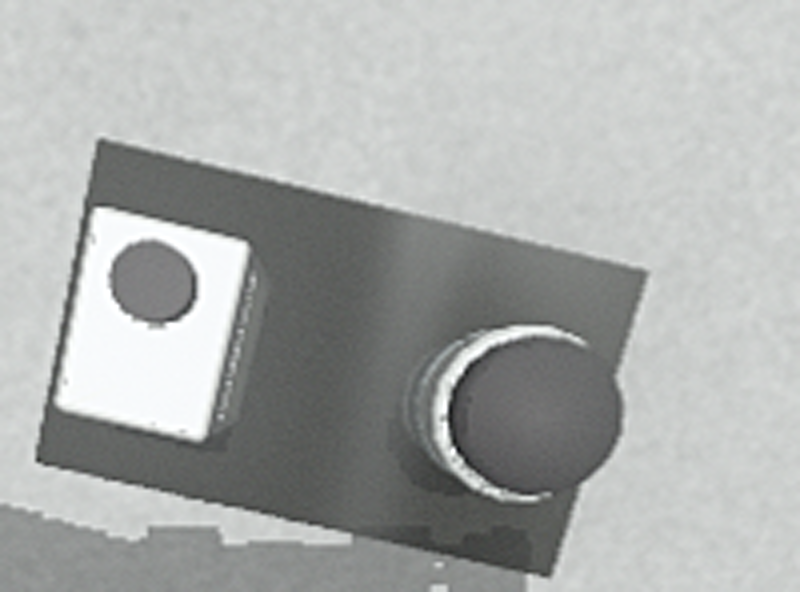

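Run:
```python
from h import *
import pickle
W=cam("wrist",pickle.load(open("m1.pkl","rb")));im=cv2.imread("pics/m1.png")
f=lambda x,y:(200+(x+.5)/4-.5,40+(y+.5)/3.7-.5)
w=np.array([ray(W,f(*p),128) for p in [(92,206),(252,243),(206,442),(55,407)]]);e=(w[0]-w[3]+w[1]-w[2])/2
print("tin hand",w.mean(0).round(1),np.linalg.norm(e),np.linalg.norm((w[0]-w[1]+w[3]-w[2])/2),np.degrees(np.arctan2(e[1],e[0])))
m=((im.min(2)>200)*255).astype(np.uint8);m[:85]=0;m[165:]=0;m[:,:205]=0;m[:,270:]=0
c=max(cv2.findContours(m,0,1)[0],key=cv2.contourArea);g=np.array([ray(W,p[0],128)[:2] for p in c.astype(float)],np.float32);print("tin mask",cv2.minAreaRect(cv2.convexHull(g)))
print("can",ray(W,f(536,414),153).round(1),ray(W,f(450,414),153).round(1),ray(W,f(623,414),153).round(1))
T=cam("top");im=cv2.imread("pics/k4t.png");cv2.imwrite("pics/c19.png",cv2.resize(im[225:310,365:480],None,fx=6.5,fy=6.5,interpolation=cv2.INTER_CUBIC))
```

```text
tin hand [ 488.7 -278.1  128. ] 58.3657790286986 43.42067841893142 -13.279300781133317
tin mask ((488.98101806640625, -277.96044921875), (42.0981559753418, 58.2997932434082), 76.24429321289062)
can [ 464.2 -380.1  153. ] [ 464.2 -357.9  153. ] [ 464.2 -402.6  153. ]
```

View pics/c19.png

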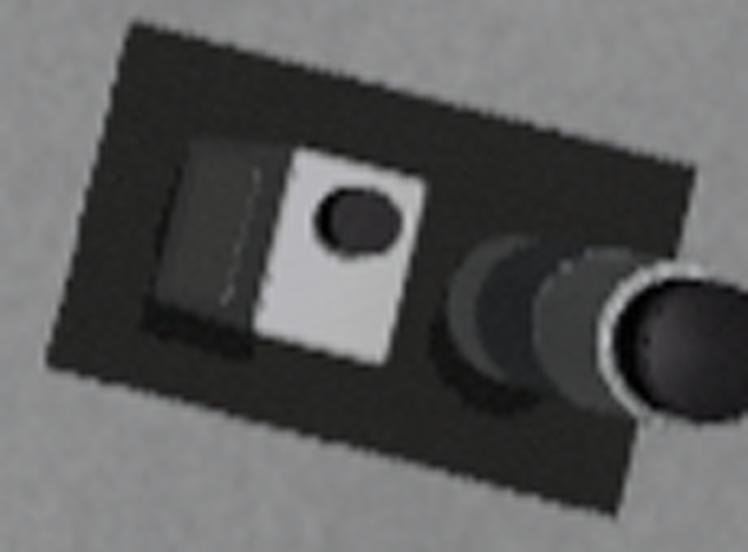

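Both are upright on the mat: tin at (488.8, -277.4), yaw -13.3°; can at (464.3, -381). Returning the can to the round pad at (583.2, 31.6).

Run:
```python
from h import *
qm=down(np.radians(-13.5)); q=down(np.radians(-9)); P=[464.3,-381.2]; D=[583.2,31.6]
bot.move_gripper(68,20)
bot.line_to([*P,260],250,qm)
bot.line_to([*P,125],180); bot.line_to([*P,94.2],80)
s=bot.read_state();print(s["t"],s["tcp_pos"],s["contact_force"])
bot.move_gripper(40,20)
s=bot.read_state();print(s["width"],s["tcp_pos"],s["contact_force"])
bot.line_to([*P,275],150)
bot.line_to([*D,275],260,q)
bot.line_to([*D,115],180); bot.line_to([*D,96],50)
z=96
while z>91:
    s=bot.read_state(); f=s["contact_force"][2]; print(z,round(f,1),end=' ')
    if f>-0.5: break
    z-=0.5; bot.line_to([*D,z],15)
s=bot.read_state();print(s["t"],s["tcp_pos"],s["width"],s["contact_force"])
shot("scene","r1");shot("wrist","r1w")
a=cv2.imread("pics/r1.png")[165:285,200:340];cv2.imwrite("pics/c20.png",cv2.resize(a,None,fx=5,fy=5,interpolation=cv2.INTER_CUBIC))
```

```text
46.45 [ 464.31753186 -381.3071642    94.15439523] [-0.22344353  0.35590924  1.04799007]
51.28975189778983 [ 464.61188075 -381.2529297    94.64257925] [0.47774745 0.47953877 2.0876924 ]
96 -2.5 95.5 -3.9 95.0 -2.4 94.5 -1.4 94.0 4.7 52.6083 [583.54336006  31.61683552  94.61691513] 51.080776478437265 [-1.85259464 -0.37261491  4.70910829]
```

View pics/c20.png

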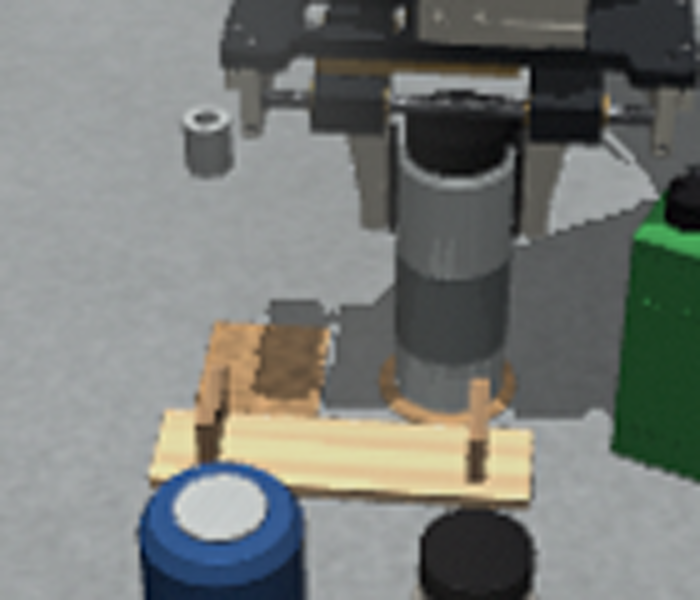

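Run:
```python
from h import *
import pickle
D=[583.2,31.6]
bot.move_gripper(64,20)
bot.line_to([*D,210],180)
# wrist look from straight above & back
bot.line_to([490,31,300],250,down(0)); bot.pause(.15); im,W=shot("wrist","r2w");s=bot.read_state();pickle.dump(s,open("r2.pkl","wb"));print(s["t"],s["tcp_pos"])
sc,_=shot("scene","r2s")
cv2.imwrite("pics/c21.png",cv2.resize(im[60:190,220:360],None,fx=4.5,fy=4.5,interpolation=cv2.INTER_CUBIC))
cv2.imwrite("pics/c22.png",cv2.resize(sc[215:260,230:330],None,fx=8,fy=8,interpolation=cv2.INTER_CUBIC))
```

```text
54.8667 [490.19397463  30.88706216 298.17525229]
```

View pics/c21.png

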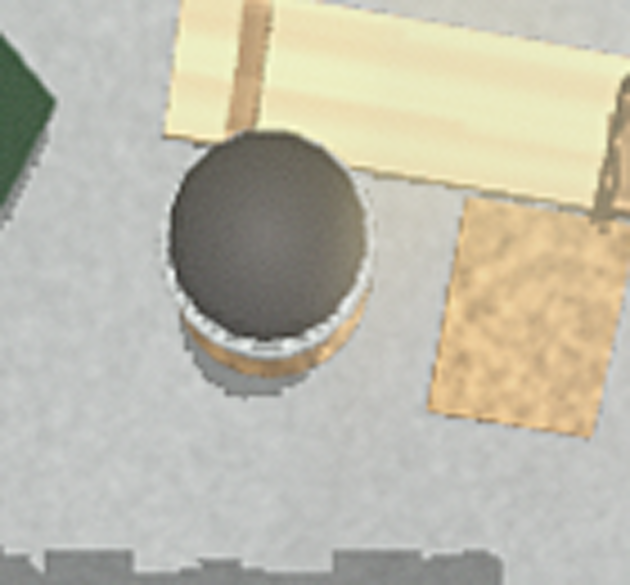

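View pics/c22.png

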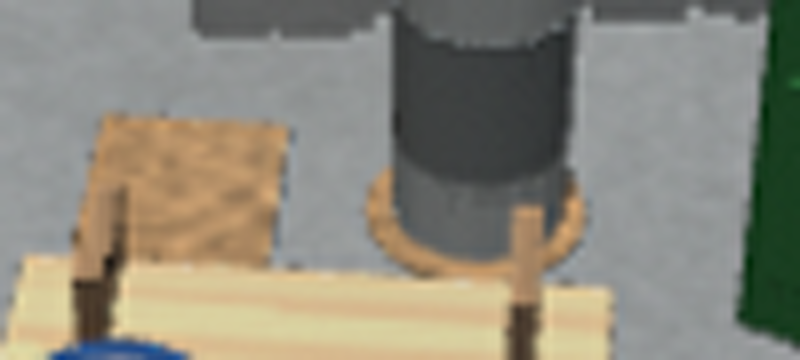

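In the scene view the foot sits slightly right and back on the round pad: left margin is wider than right, and the front is wide. I'll measure this relative to the pad.

Run:
```python
from h import *
sc=cv2.imread("pics/r2s.png");S=cam("scene")
hsv=cv2.cvtColor(sc,cv2.COLOR_BGR2HSV)
for r in range(234,252): print(r," ".join(f"{h}/{s_}" for h,s_ in zip(hsv[r,272:306,0],hsv[r,272:306,1])) if r in(238,241) else "", )
m=cv2.inRange(hsv,(5,80,60),(25,255,255))
for r in range(234,252): print(r,"".join("#" if v else "." for v in m[r,268:310]))
```

```text
234 
235 
236 
237 
238 90/5 83/7 90/8 0/0 16/77 15/113 15/108 30/16 83/12 75/6 80/8 90/5 75/5 70/8 90/6 75/6 90/6 70/9 80/9 90/7 80/9 90/6 90/5 90/6 80/9 80/9 100/10 83/13 17/31 16/94 16/42 99/11 102/8 98/7
239 
240 
241 90/8 96/8 96/8 14/36 16/117 16/113 16/100 20/30 90/12 75/6 75/5 90/5 90/3 75/5 80/8 90/3 75/5 80/8 80/8 80/8 90/11 19/19 15/81 15/106 16/106 15/101 99/23 96/17 15/81 16/118 15/104 26/12 102/8 102/8
242 
243 
244 
245 
246 
247 
248 
249 
250 
251 
234 ..........................................
235 ..........................................
236 ..........#...............................
237 .........##...............................
238 .........##......................#........
239 ........###......................#........
240 ........###.....................###.......
241 ........###...............####..###.......
242 ........###...............####..###.......
243 ........####..............####..###.......
244 .........####.............####.###........
245 ..........####............########........
246 ..........######..........#######.........
247 ............#######......#######..........
248 .............#################............
249 ##............###############.............
250 ....#.#######........########.............
251 .........................#####.####.......
```

Run:
```python
import cv2
sc=cv2.imread("pics/r2s.png");cv2.imwrite("pics/c23.png",cv2.resize(sc[225:255,268:310],None,fx=18,fy=18,interpolation=cv2.INTER_NEAREST))
```

```text
(no output)
```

View pics/c23.png

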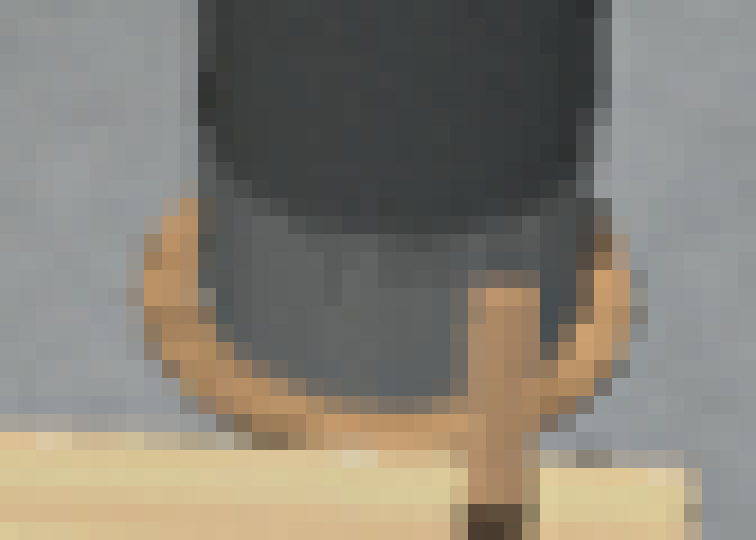

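Run:
```python
from h import *
import pickle
W=cam("wrist",pickle.load(open("r2.pkl","rb")));f=lambda x,y:(220+(x+.5)/4.5-.5,60+(y+.5)/4.5-.5)
print("cap",ray(W,f(268,235),153).round(1),"pad near edge",ray(W,f(265,378),3).round(1))
w=np.array([ray(W,f(*p),3) for p in [(466,197),(634,228),(592,438),(430,411)]]);print("tin pad",w.round(1),w.mean(0).round(1))
im,_=shot("top","r2t");cv2.imwrite("pics/c24.png",cv2.resize(im[190:245,250:340],None,fx=8,fy=8,interpolation=cv2.INTER_CUBIC))
```

```text
cap [582.4  31.3 153. ] pad near edge [550.2  32.7   3. ]
tin pad [[607.8 -33.3   3. ]
 [598.1 -89.    3. ]
 [530.1 -79.1   3. ]
 [539.2 -23.4   3. ]] [568.8 -56.2   3. ]
```

View pics/c24.png

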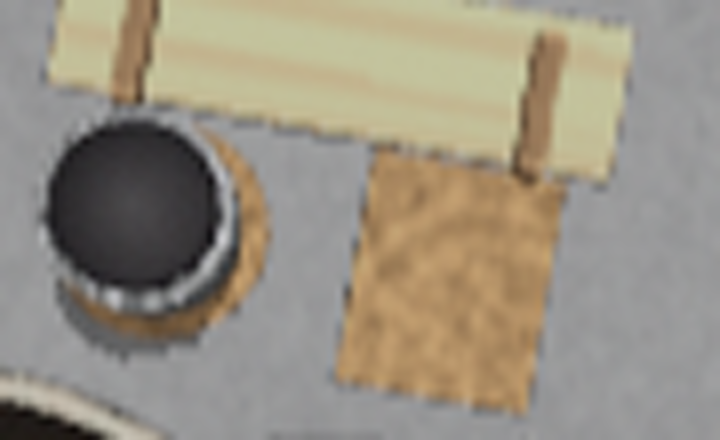

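The can is within about 1 mm of its pad centre: cap (582.4, 31.3) against pad (583.2, 31.7). Now the tin goes to (569.1, -55.5), yaw -8.8°.

Run:
```python
from h import *
qm=down(np.radians(-13.4)); q=down(np.radians(-8.8)); P=[489.2,-277.4]; D=[569.2,-55.5]
bot.line_to([*P,260],260,qm)
bot.line_to([*P,125],180); bot.line_to([*P,92.3],80)
s=bot.read_state();print(s["t"],s["tcp_pos"],s["contact_force"])
bot.move_gripper(36,25)
s=bot.read_state();print(s["width"],s["tcp_pos"],s["contact_force"])
bot.line_to([*P,270],150)
bot.line_to([*D,270],250,q)
bot.line_to([*D,115],160); bot.line_to([*D,94],50)
z=94
while z>89:
    s=bot.read_state(); f=s["contact_force"][2]; print(z,round(f,1),end=' ')
    if f>-1: break
    z-=0.5; bot.line_to([*D,z],15)
s=bot.read_state();print(s["t"],s["tcp_pos"],s["width"],s["contact_force"])
sc,_=shot("scene","q1");cv2.imwrite("pics/c25.png",cv2.resize(sc[165:265,210:320],None,fx=6,fy=6,interpolation=cv2.INTER_CUBIC))
```

```text
57.775 [ 489.32347083 -277.52990108   92.46003405] [-0.59428283 -0.18659799  0.73673503]
44.06891594824147 [ 489.43250489 -277.46056517   92.68490289] [0.00662239 0.28224284 2.5789158 ]
94 -4.2 93.5 -3.4 93.0 -2.9 92.5 -1.4 92.0 4.7 63.3583 [569.47888997 -55.47278489  92.63754177] 43.70070413362097 [-2.81967684  1.08653614  4.66909736]
```

View pics/c25.png

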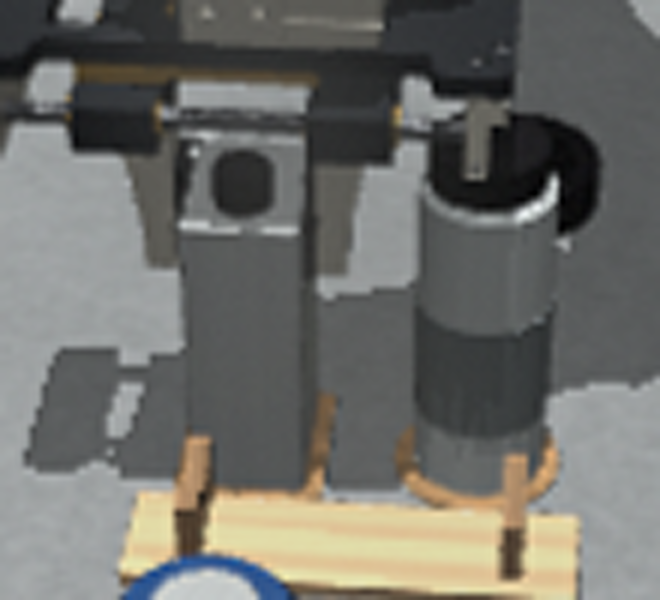

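Run:
```python
from h import *
import pickle
D=[569.2,-55.5]
bot.move_gripper(60,25)
bot.line_to([*D,210],180)
bot.line_to([490,-45,310],250,down(0)); bot.pause(.15); im,W=shot("wrist","q2w");s=bot.read_state();pickle.dump(s,open("q2.pkl","wb"));print(s["t"],s["tcp_pos"])
cv2.imwrite("pics/c26.png",cv2.resize(im[50:190,200:340],None,fx=4.2,fy=4.2,interpolation=cv2.INTER_CUBIC))
bot.move_ptp([400,-250,330],down(0)); bot.pause(.1); im,W=shot("top","q2t");sc,_=shot("scene","q2s")
cv2.imwrite("pics/c27.png",cv2.resize(im[190:250,250:345],None,fx=8,fy=8,interpolation=cv2.INTER_CUBIC))
cv2.imwrite("pics/c28.png",cv2.resize(sc[180:262,225:320],None,fx=7,fy=7,interpolation=cv2.INTER_CUBIC))
print(bot.read_state()["t"])
```

```text
65.625 [489.87097772 -45.10794255 308.46873306]
66.725
```

View pics/c26.png

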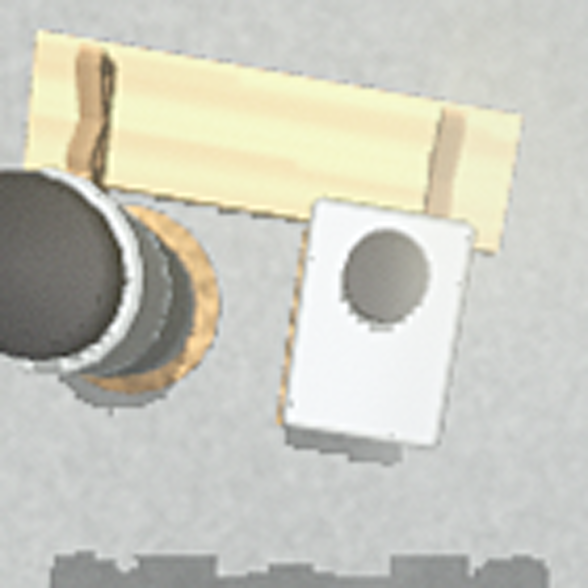

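View pics/c27.png

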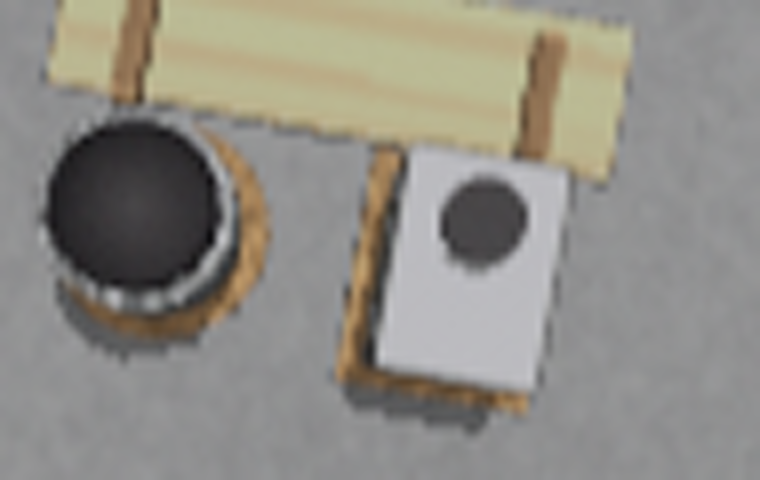

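View pics/c28.png

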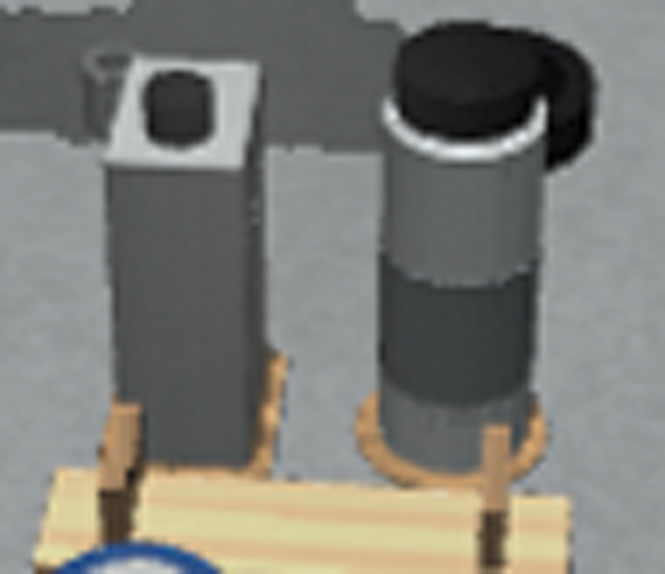

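View pics/q2s.png

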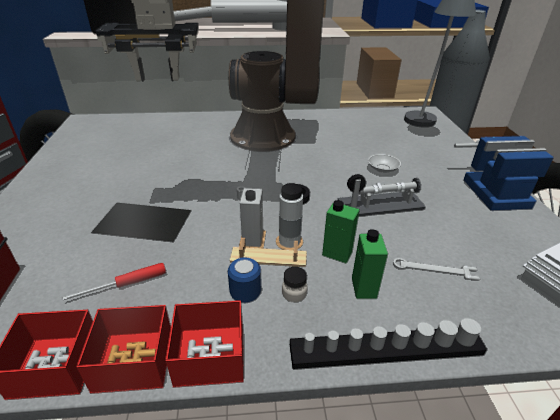

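Run:
```python
from h import *
import pickle
T=cam("top");f=lambda x,y:(250+(x+.5)/8-.5,190+(y+.5)/8-.5)
W=cam("wrist",pickle.load(open("q2.pkl","rb")));g=lambda x,y:(200+(x+.5)/4.2-.5,50+(y+.5)/4.2-.5)
def q(C,f,ps,z):
    w=np.array([ray(C,f(*p),z) for p in ps]);e=(w[0]-w[3]+w[1]-w[2])/2;return w.mean(0).round(1),np.degrees(np.arctan2(e[1],e[0])).round(1)
print("top tin",q(T,f,[(408,143),(570,168),(536,387),(375,362)],128),"pad",q(T,f,[(372,150),(566,185),(524,413),(336,381)],3))
print("wrist tin",q(W,g,[(314,199),(474,225),(440,445),(285,425)],128),"pad earlier (568.8..569.1,-56) -8.8")
print("top can",ray(T,f(135,205),153).round(1),"pad ~ (583.2,32)")
im=cv2.imread("pics/q2t.png");cv2.imwrite("pics/c29.png",cv2.resize(im[240:305,100:215],None,fx=6.9,fy=6.9,interpolation=cv2.INTER_CUBIC))
```

```text
top tin (array([569.5, -53.8, 128. ]), np.float64(-7.9)) pad (array([568.7, -54.2,   3. ]), np.float64(-8.8))
wrist tin (array([568.9, -56.2, 128. ]), np.float64(-8.0)) pad earlier (568.8..569.1,-56) -8.8
top can [582.1  32.4 153. ] pad ~ (583.2,32)
```

View pics/c29.png

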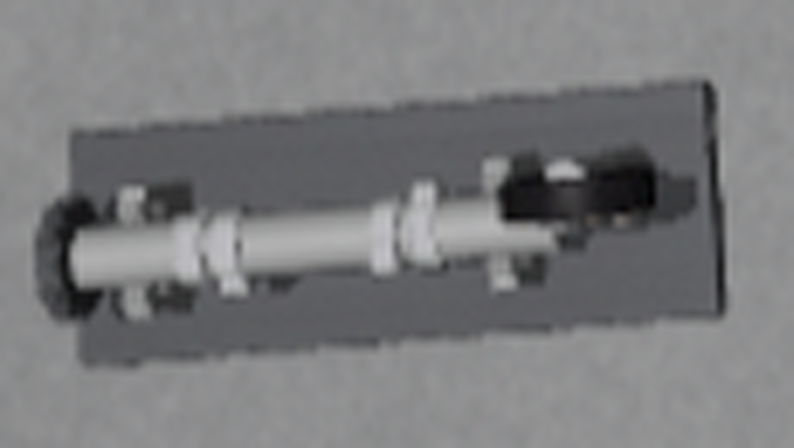

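Within each view the tin is within 1 mm and 1° of its pad, and the can is about 1 mm off. The camshaft lies centred in both notches. Handing in.

Run:
```python
from h import *
s=bot.read_state();print(s["t"],s["contact_force"].round(2)); bot.close_job()
```

```text
66.725 [-0.56  0.04  1.01]
the job is handed in; nothing more can be done
```

The job is done in the order asked and handed in at 66.7 s of the 141 s allowed, with the gripper clear of everything. I set the can and tin upright on the mat, laid the camshaft in the stand's V notches with the gear at the +y end, then returned can and tin to their cork pads. The shaft had to come in at a slant, because the gauge dial overhangs its -y end.

**Last checks:**
- **Camshaft:** it lies level in both notches and was centred between the notch tips when I lowered it.
- **Can:** upright, within about 1 mm of its pad centre in the wrist, top and scene views.
- **Tin:** upright, within about 1 mm and 1° of its pad in both the top and wrist views.

**Disagreements:** the top and wrist cameras differ by about 2 mm in absolute y at the tin and its pad, which fits the stated calibration error. The margins of each object on its pad agree within each view. One close wrist view showed the gripped shaft about 1.5 mm off-centre in the jaws. I took that as camera bias and centred the shaft on the notches by the picture instead.

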